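# Find the spare rear axle and lay it in the slot-car chassis

### The job

One of the three grey-lidded parts boxes holds the spare rear axle (two fat tyres and a big white gear on one shaft). Look for it with only one box open at a time, then lay it in the two open carriers at the back of the chassis on the stand, the gear on the same side as the little brass motor pinion, setting it down rather than dropping it. Finish with all three boxes shut, the other parts still in theirs, and nothing else on the bench disturbed.

Things in the scene. Friction and masses are not known exactly. Their poses are not given: they have to be found in the camera images.
- box_a: Parts box A, one of three alike: black plastic with a grey lid, fixed, 86 (x) x 140 (y) x 40 mm high with its lid; walls and floor 3 mm, inside 80 x 134 mm, 33 mm deep. Origin: centre of its underside. The lid's hinge runs along y on the +x rim; the lifting tab is mid -x side (towards the robot). Each box holds one part, near its middle: rear axle, front axle or motor; which is where varies.
- lid_a (a joint): Lid of box A: angle in rad, 0 shut, grows as the tab side is raised, stop at 2.2. Lid 86 x 140 x 4 mm, 60 g; the stiff hinge (0.06 N m of friction) holds it wherever it is left. No latch.
- lid_a_tab (a point): Middle of the lifting tab of lid A, 38 mm above the bench when shut. The tab is a tongue 18 mm wide (y), 5 mm thick, standing out 19 mm from the lid's front edge; this point is 10 mm out from that edge, 96 mm from the hinge line. Pinched from above across its 18 mm by the fingertips, reaching about 6 mm past this point, it turns between the fingers as the lid swings.
- lid_a_hinge (a point): Middle of the hinge line of lid A, 36 mm above the bench; the line runs along the box's y.
- box_b: Parts box B, one of three alike: black plastic with a grey lid, fixed, 86 (x) x 140 (y) x 40 mm high with its lid; walls and floor 3 mm, inside 80 x 134 mm, 33 mm deep. Origin: centre of its underside. The lid's hinge runs along y on the +x rim; the lifting tab is mid -x side (towards the robot). Each box holds one part, near its middle: rear axle, front axle or motor; which is where varies.
- lid_b (a joint): Lid of box B: angle in rad, 0 shut, grows as the tab side is raised, stop at 2.2. Lid 86 x 140 x 4 mm, 60 g; the stiff hinge (0.06 N m of friction) holds it wherever it is left. No latch.
- lid_b_tab (a point): Middle of the lifting tab of lid B, 38 mm above the bench when shut. The tab is a tongue 18 mm wide (y), 5 mm thick, standing out 19 mm from the lid's front edge; this point is 10 mm out from that edge, 96 mm from the hinge line. Pinched from above across its 18 mm by the fingertips, reaching about 6 mm past this point, it turns between the fingers as the lid swings.
- lid_b_hinge (a point): Middle of the hinge line of lid B, 36 mm above the bench; the line runs along the box's y.
- box_c: Parts box C, one of three alike: black plastic with a grey lid, fixed, 86 (x) x 140 (y) x 40 mm high with its lid; walls and floor 3 mm, inside 80 x 134 mm, 33 mm deep. Origin: centre of its underside. The lid's hinge runs along y on the +x rim; the lifting tab is mid -x side (towards the robot). Each box holds one part, near its middle: rear axle, front axle or motor; which is where varies.
- lid_c (a joint): Lid of box C: angle in rad, 0 shut, grows as the tab side is raised, stop at 2.2. Lid 86 x 140 x 4 mm, 60 g; the stiff hinge (0.06 N m of friction) holds it wherever it is left. No latch.
- lid_c_tab (a point): Middle of the lifting tab of lid C, 38 mm above the bench when shut. The tab is a tongue 18 mm wide (y), 5 mm thick, standing out 19 mm from the lid's front edge; this point is 10 mm out from that edge, 96 mm from the hinge line. Pinched from above across its 18 mm by the fingertips, reaching about 6 mm past this point, it turns between the fingers as the lid swings.
- lid_c_hinge (a point): Middle of the hinge line of lid C, 36 mm above the bench; the line runs along the box's y.
- rear_axle: The wanted part: spare rear axle, 60 mm long along its y, two black tyres 23 mm in diameter, 10.5 mm wide, flat outer faces at y = +-30 mm; brass sleeves 6 mm in diameter at |y| 4.5 to 15.5 mm; white spur gear 19 mm in diameter at y = +15.5 to +18 mm, small collar at the other end. 20 to 40 g. Origin mid-shaft. It can roll, so only its y axis is meaningful.
- rear_axle_mid (a point): Mid-shaft of the rear axle, axes as the body's. At the start 14.5 mm above the bench: it lies on its tyres in one of the boxes, near the middle, shaft within 0.5 rad of the box's y. It can be held across the outer faces of its tyres (60 mm), fingers inside the box.
- spur_gear (a point): Centre of the white spur gear on the rear axle, 16.75 mm from mid-shaft.
- stand: Fixed aluminium stand, base 110 x 60 x 8 mm, carrying a slot-car chassis (steel plate 46 mm above the bench, front wheels and transverse motor fitted, no rear axle). Origin: underside of the base; x points to the car's nose, y to its left. The rear axle line is 40 mm behind the origin, the front axle 48 mm ahead; the motor, just ahead of the rear axle, reaches 60 mm above the bench.
- rear_seat (a point): Where mid-shaft of the rear axle belongs, 54 mm above the bench; axes as the stand's, shaft along y. Two brass carriers at |y| 8 to 12 mm, open upward: slots 8 mm wide, floors 3 mm below this point, flared to about 15 mm wide 6 mm above it. The sleeves rest on the slot floors; tyres and gear hang free outside the carriers with 3.5 mm of end play each way.
- pinion (a point): Centre of the brass pinion (9 mm) on the motor shaft, on the car's left (+y of the stand), 16.5 mm from the middle and 14.5 mm ahead of the rear axle line.
- front_axle: Not wanted: spare front axle, 58 mm long along its y, two thin black wheels 18 mm in diameter and 4.5 mm wide, no gear; in one of the boxes. Origin mid-shaft.
- motor: Not wanted: bare steel can motor, 15 x 25 x 12 mm, in one of the boxes. Origin: centre of its underside.
- oil_bottle: Bystander: small clear bottle with a white cap, 34 mm in diameter, 85 mm high, beyond the boxes. Origin: centre of its underside.
- tape_roll: Bystander: roll of paper tape lying flat, 84 mm across, 19 mm high, beyond the boxes. Origin: centre of its underside.
- driver: Bystander: screwdriver with a black handle, 150 mm long, lying between the robot and the boxes. Origin about its middle, on the bench.
- car_body: Bystander: plain white car body, 140 x 60 x 35 mm, beyond the boxes. Origin: centre of its underside.
Things that resemble listed ones, but are neither listed nor needed, are in the scene too. Several things have the shape of the stand; the one meant has the colours described above.

How it is judged:
On the way, in this order (a step that is already met when the one before it is completed fails the run):
1. the box that holds the rear axle is open (lid raised more than 0.7 rad) (((value of joint lid_a above 0.7 rad and horizontal distance between rear_axle_mid and box_a below 0.075 m) or (value of joint lid_b above 0.7 rad and horizontal distance between rear_axle_mid and box_b below 0.075 m) or (value of joint lid_c above 0.7 rad and horizontal distance between rear_axle_mid and box_c below 0.075 m))), for 0.2 s.
2. the rear axle lies in both carriers, gear on the pinion's side (x of rear_axle_mid in the frame of rear_seat between -0.002 and 0.002 m and y of rear_axle_mid in the frame of rear_seat between -0.005 and 0.005 m and z of rear_axle_mid in the frame of rear_seat between -0.003 and 0.0015 m and angle between the y axis of rear_axle_mid and the y axis of rear_seat, either way round below 0.08 rad and y of spur_gear in the frame of rear_seat above 0.005 m), for 0.2 s.
At the end, for the whole second after the job is handed in: Rear axle at rest in both carriers (mid-shaft within 2 mm of the seat fore and aft, 5 mm sideways, 1.5 mm in height, square to 0.08 rad), gear on the pinion side; all lids shut (under 0.06 rad); front axle and motor in their boxes, moved less than 60 mm (all of step 2 and linear speed of rear_axle below 0.02 m/s and value of joint each of lid_a, lid_b, lid_c below 0.06 rad and distance of each of front_axle, motor from where it was at the start of the episode below 0.06 m); the robot touches nothing.
It fails at once if two boxes open at once (both lids raised more than 0.3 rad) (value of joint each of lid_a, lid_b above 0.3 rad or value of joint each of lid_a, lid_c above 0.3 rad or value of joint each of lid_b, lid_c above 0.3 rad).
It fails at once if the rear axle falls free faster than 0.6 m/s (a drop of about 2 cm) (contact force between rear_axle and anything else below 0.01 N and linear speed of rear_axle above 0.6 m/s).
It fails at once if a bystander (oil bottle, tape roll, screwdriver, car body) is moved more than 30 mm (distance of any of oil_bottle, tape_roll, driver, car_body from where it was at the start of the episode above 0.03 m).
It also fails if it takes over 72 s, if anything falls off the work surface, if the arm or the gripper's body presses on something with over 40 N, if the wrist force passes 120 N, or if a joint passes its speed limit or range.

### The arm

A 6-joint arm with a two-finger parallel gripper is mounted at the origin on the work surface. World frame = base frame: x ahead of the robot, y to its left, z up, the work surface at z = 0. Lengths are in m, angles in rad, forces in N, time in s.
With the tool pointing down it reaches from about 0.325 to 0.9 m from the base axis. Payload 6.1 kg.
Tool frame: the origin (TCP) lies between the finger pads; the fingertips stand 25 mm ahead of it and the grasp point (between the pads) lies 6 mm ahead of it; x points along the fingers, z is the direction in which the jaws open and shut, and the axes are right-handed (so a half turn about x gives the same grasp; the last joint's range is limited). The gripper opens to 87 mm and grips with 3 to 60 N. Pads are 19 mm wide; open, the fingers measure 117 mm over their backs; the gripper's body (75 mm by 190 mm) begins 51 mm behind the grasp point.
Start: joints at [-1.295, 0.22, 1.526, -0, 1.395, -0.126], TCP at [0.244, -0.575, 0.221] pointing down, gripper open.
Joint ranges: [-2.98, 2.98], [-0.91, 2.08], [0.09, 2.57], [-1.24, 4.39], [0.2, 2.65], [-2.68, 2.68]. Speed limits (rad/s): [2.57, 2.57, 3.01, 3.14, 3.14, 3.14].

### API

Orientations are given as [roll, pitch, yaw] about the fixed x, y, z axes, in that order (R = Rz(yaw) Ry(pitch) Rx(roll)).
In Python, from station import observe, read_camera, finish_job gives the robot as it stands.
- The arm moves only by the tool move_arm, never from a script. Its argument "moves" is a list of rows, each an object of numbers: "fingers": the closure, from -1 (fully open) to 1 (shut); "tx", "ty", "tz": the shift along the tool's x, y, z in mm; "spin": the turn about the tool's x in degrees. In form: [{"fingers": .., "tx": .., "ty": .., "tz": .., "spin": ..}, ...]. A call has exactly 8 rows; each row is the pose to reach, as a shift and turn from the pose commanded when the call began, along the tool's axes at that moment; what a row does not reach only later rows make up. A row lasts 1/8 s, in which the tool goes at most 62.5 mm and 10.7 degrees, less where a joint would pass 70% of its speed; a pose out of reach is approached as far as the arm can. A call with a gripper value outside its range is refused whole. The fingers move at their own pace and stop on an object; "force" is the grip in N (left out, the last holds). Time passes only in rows, so rows that repeat a pose let the fingers close, or fill a call up. It gives the time, the measured TCP pose, the force and the opening at its end, in the units of the state.
- observe(): the state, without advancing time (a new reading comes with each control period).
- read_camera(name): name is "scene" or "top"; returns a dict with "color" (480x640x3 uint8, blue, green, red), "vertical_fov" (degrees; the focal length in pixels is half the picture's height over the tangent of half this angle, whatever the lens; pixels are square), "cx", "cy" (the principal point, pixels), "rvec" (rotation vector, rad) and "tvec" (3), from world to camera coordinates, as OpenCV has them. Camera axes: x right, y down, z forward; pixel columns grow to the right and rows downward; lengths in m; the calibration is good to about 2 mm. A picture is of the moment at which its call begins. There is no depth.
- finish_job(): hands the job in, once; it reports no verdict.
The state is a dict: "time": time; "joints": joint angles; "dq": joint speeds; "tau": joint torques, N m; "tcp_pos": TCP position; "orientation": TCP orientation; "wrist_force": force on the tool from outside, world axes, zero at the start; "wrist_torque": the same for the moment, N m; "gripper_width": opening from 0.0 (shut) to 1.0 (fully open).
Only numpy, scipy, OpenCV 4.12 (cv2) and the standard library are available. Lean on these libraries where they do the work, as an engineer would, in place of code of your own. Each camera call takes 0.05 s, during which the arm holds its last target.

## Working session

There is one attempt and no reset: what is moved stays moved. The work goes in short steps, Python scripts to look and compute and a tool call to move; the robot and the scene stay as the last step left them, time stands still between calls to the robot, and variables do not carry over. Pictures are saved under pics/ and viewed, and the job is handed in when it is done.

Besides the shell and the picture viewer there is one more tool, called after "Emit:" as name([rows], argument=value, ...), one row to a line, values as JSON. move_arm: Moves the arm, as the interface text tells. Its arguments: {"type":"object","properties":{"moves":{"type":"array"},"force":{"type":"number"}},"required":["moves"]}

```bash
mkdir -p pics; ls; cat > h.py <<'E'
import numpy as np, cv2
from station import observe, read_camera, finish_job
def snap(n,f):
    c=read_camera(n); cv2.imwrite('pics/'+f,c['color']); return c
def K(c):
    f=240/np.tan(np.radians(c['vertical_fov'])/2); return np.array([[f,0,c['cx']],[0,f,c['cy']],[0,0,1]])
def ray(c,u,v):
    R=cv2.Rodrigues(np.array(c['rvec'],float))[0]; t=np.array(c['tvec'],float).ravel()
    d=R.T@np.linalg.solve(K(c),[u,v,1.]); return -R.T@t,d
def atz(c,u,v,z):
    o,d=ray(c,u,v); return o+d*(z-o[2])/d[2]
def proj(c,P):
    return cv2.projectPoints(np.array(P,float).reshape(-1,1,3),np.array(c['rvec'],float),np.array(c['tvec'],float),K(c),None)[0].reshape(-1,2)
def tri(obs):
    A=0;b=0
    for c,u,v in obs:
        o,d=ray(c,u,v); d=d/np.linalg.norm(d); M=np.eye(3)-np.outer(d,d); A=A+M; b=b+M@o
    return np.linalg.solve(A,b)
E
python3 - <<'E'
from h import *
import pickle
s=observe(); print(s)
for n in('scene','top'):
    c=snap(n,n+'0.png'); print(n,c['vertical_fov'],c['cx'],c['cy'],c['rvec'],c['tvec'],ray(c,320,240)); pickle.dump(c,open(n+'0.pkl','wb'))
E
```

```text
pics
{'time': 0.0, 'joints': array([-1.29510326e+00,  2.21220698e-01,  1.52762627e+00,  1.91657350e-05,
        1.39472384e+00, -1.26056283e-01]), 'dq': array([ 2.27354663e-05, -2.43597743e-03,  3.83682763e-04,  1.31867207e-03,
        3.26872768e-05, -3.43705425e-04]), 'tau': array([ 1.11773214e-03, -4.94608176e+01, -3.87378466e+01,  7.02543324e-02,
        5.72667760e-02, -1.41601886e-04]), 'tcp_pos': array([ 0.24424567, -0.57460575,  0.22013262]), 'orientation': array([3.00600111, 1.56881809, 1.83695075]), 'wrist_force': array([-0.16505285,  0.72777893, -0.16369388]), 'wrist_torque': array([0.01346955, 0.02127182, 0.01628495]), 'gripper_width': 1.0017717333302714}
scene 54.34549627964256 319.40911390075047 240.58871125654304 [ 2.40666712  1.00826884 -0.3130905 ] [-0.3889581  -0.2857302   1.26218605] (array([ 0.93814731, -0.35162704,  0.90679757]), array([-0.39247053,  0.36601419, -0.8438031 ]))
top 50.09736547982887 321.66064121823376 234.00254621810865 [ 2.16285998 -2.21321127  0.11537623] [0.00745334 0.56442653 1.23148797] (array([0.45888948, 0.0219413 , 1.27441536]), array([ 0.07253224, -0.01839821, -0.99726999]))
```

View pics/scene0.png

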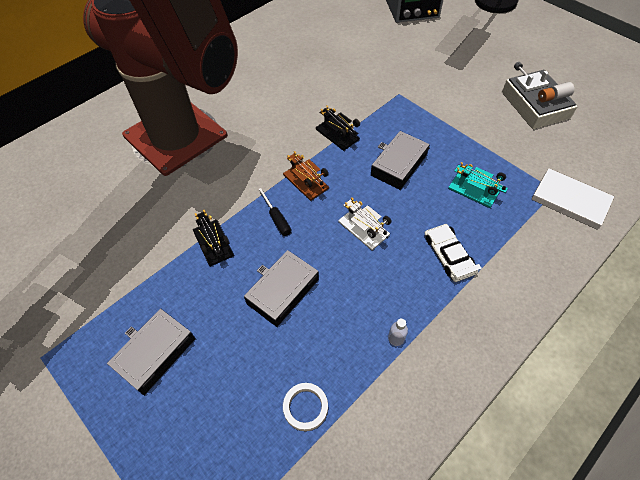

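View pics/top0.png

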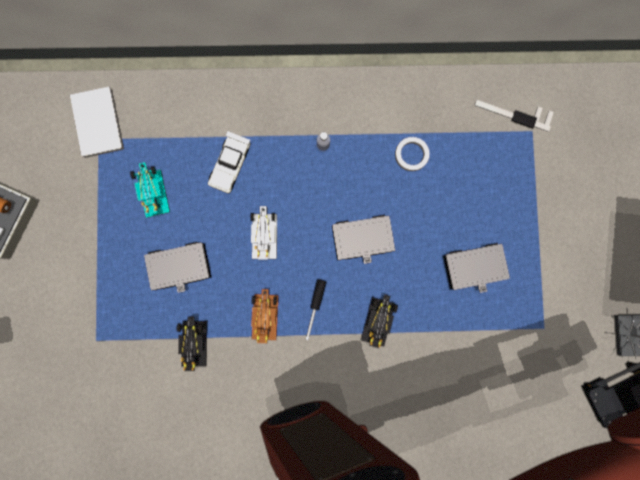

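```bash
python3 - <<'E'
import cv2,numpy as np
s=cv2.imread('pics/scene0.png');t=cv2.imread('pics/top0.png')
a=[cv2.resize(s[y:y+80,x:x+90],(266,236),interpolation=cv2.INTER_CUBIC) for x,y in((325,180),(265,135),(300,90),(170,195),(435,140))]
a.append(cv2.resize(t[195:275,220:310],(266,236),interpolation=cv2.INTER_CUBIC))
cv2.imwrite('pics/z0.png',np.vstack([np.hstack(a[:3]),np.hstack(a[3:])]))
E
```

```text
(no output)
```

View pics/z0.png

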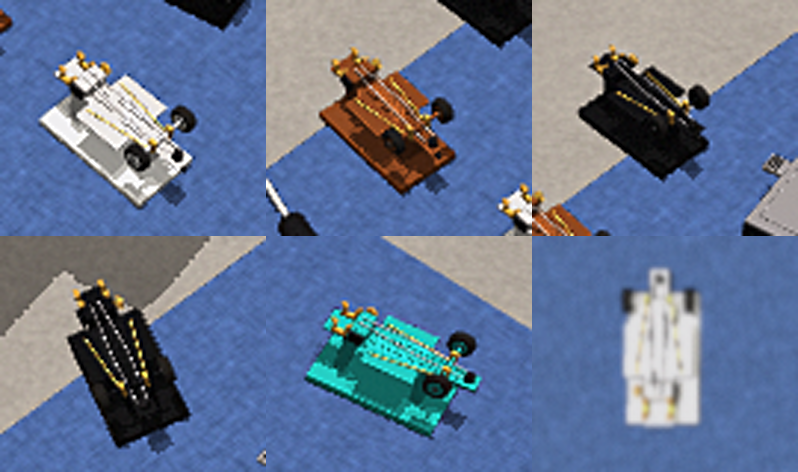

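```bash
cat >> h.py <<'E'
def bird(c,z,x0,x1,y0,y1,mm=1.0):
    # image rows: x decreasing downward ; cols: y decreasing rightward
    n=int((x1-x0)*1000/mm); m=int((y1-y0)*1000/mm)
    jj,ii=np.meshgrid(np.arange(m),np.arange(n))
    X=x1-ii*mm/1000; Y=y1-jj*mm/1000
    p=proj(c,np.stack([X,Y,np.full_like(X,z)],-1)).reshape(n,m,2).astype(np.float32)
    return cv2.remap(c['color'],p[...,0],p[...,1],cv2.INTER_CUBIC)
E
python3 - <<'E'
from h import *
import pickle
for n in('scene','top'):
    c=pickle.load(open(n+'0.pkl','rb'))
    for nm,(u,v) in dict(A=(177,267),B=(364,238),C=(477,267)).items():
        P=atz(pickle.load(open('top0.pkl','rb')),u,v,.04)
        x0,x1,y0,y1=P[0]-.12,P[0]+.12,P[1]-.12,P[1]+.12
        b=bird(c,.04,x0,x1,y0,y1,.5)
        h=cv2.cvtColor(b,cv2.COLOR_BGR2HSV)
        m=((h[...,1]<60)&(h[...,2]>95)).astype(np.uint8)
        m=cv2.morphologyEx(m,cv2.MORPH_OPEN,np.ones((51,51)))
        k,l,st,ce=cv2.connectedComponentsWithStats(m)
        i=1+np.argmin([np.hypot(*(q-240)) for q in ce[1:]])
        ct=cv2.findContours((l==i).astype(np.uint8),0,2)[0][0]
        (cx,cy),(w,hh),a=cv2.minAreaRect(ct)
        print(n,nm,'x %.4f y %.4f'%(x1-cy*.0005,y1-cx*.0005),w/2,hh/2,a,st[i,4]/4)
        cv2.imwrite(f'pics/b_{n}{nm}.png',b); 
E
python3 -c "
import cv2,numpy as np
r=[np.hstack([cv2.resize(cv2.imread(f'pics/b_{n}{k}.png'),(266,266)) for k in 'ABC']) for n in ('scene','top')]
cv2.imwrite('pics/b_all.png',np.vstack(r))"
```

```text
scene A x 0.4935 y 0.3427 89.428955078125 140.7133331298828 78.69007110595703 11268.25
scene B x 0.5526 y -0.1068 87.99375915527344 139.60008239746094 82.56858825683594 11749.75
scene C x 0.4755 y -0.3807 88.45301818847656 139.89405822753906 80.2475814819336 11669.75
top A x 0.4922 y 0.3439 94.10186767578125 141.6132049560547 79.0321273803711 12299.5
top B x 0.5518 y -0.1054 91.88311767578125 142.8049774169922 82.28433227539062 12470.0
top C x 0.4746 y -0.3800 92.9361572265625 141.43951416015625 80.37474822998047 12192.5
```

View pics/b_all.png

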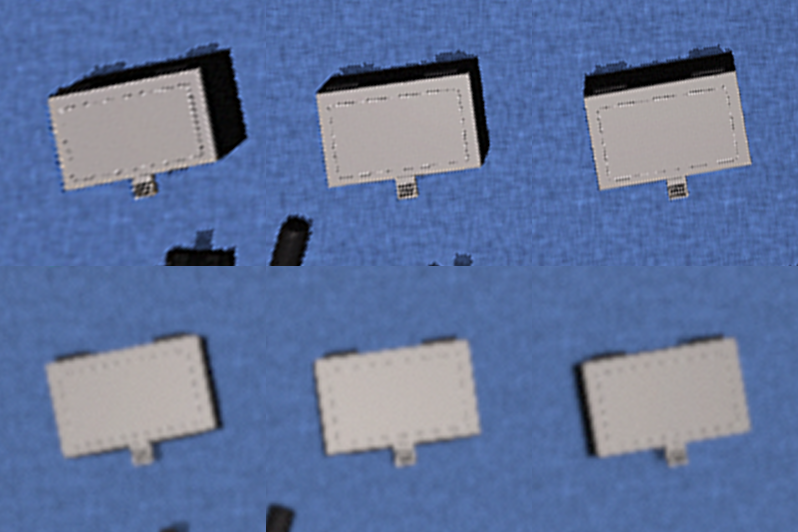

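```bash
python3 - <<'E'
from h import *
import pickle
T=pickle.load(open('top0.pkl','rb'));S=pickle.load(open('scene0.pkl','rb'))
P=atz(T,264,233,.03);print(P)
x0,x1,y0,y1=.5,.64,.06,.2
rows=[]
for z in(.008,.056):
    r=[]
    for c in(T,S):
        b=cv2.resize(bird(c,z,x0,x1,y0,y1,.5),(390,390),interpolation=cv2.INTER_CUBIC) if 0 else bird(c,z,x0,x1,y0,y1,.36)
        for k in range(0,14):
            i=int(k*.01/.00036); b[::8,i]=(0,0,255) ; b[i,::8]=(0,0,255)
        r.append(b)
    rows.append(np.hstack(r))
for i,r in enumerate(rows): cv2.imwrite(f'pics/st{i}.png',r)
print(rows[0].shape)
E
```

```text
[0.56947237 0.13449756 0.03      ]
(388, 776, 3)
```

View pics/st0.png

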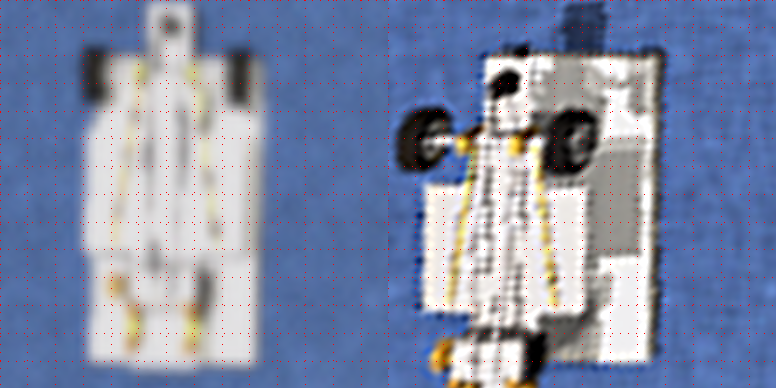

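View pics/st1.png

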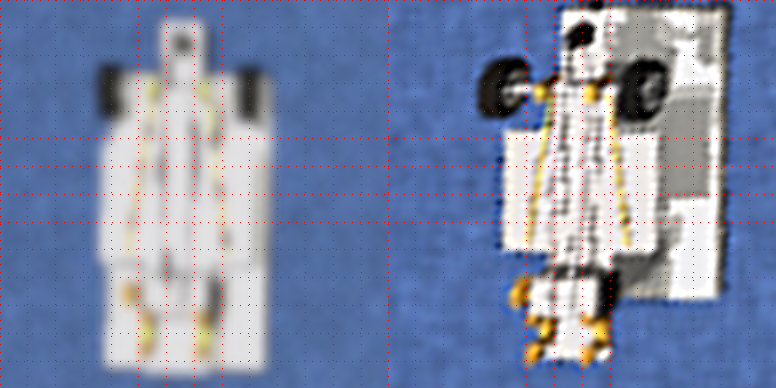

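```bash
python3 - <<'E'
import cv2,numpy as np
s=cv2.imread('pics/scene0.png');t=cv2.imread('pics/top0.png')
def z(im,x,y,w,h,k):
    o=cv2.resize(im[y:y+h,x:x+w],(w*k,h*k),interpolation=cv2.INTER_CUBIC)
    for i in range(0,w,5): o[:6 if i%10 else 14,i*k]=(0,0,255)
    for i in range(0,h,5): o[i*k,:6 if i%10 else 14]=(0,0,255)
    return o
cv2.imwrite('pics/zs.png',z(s,335,190,60,60,10))
cv2.imwrite('pics/zt.png',z(t,240,200,50,65,9))
E
```

```text
(no output)
```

View pics/zs.png

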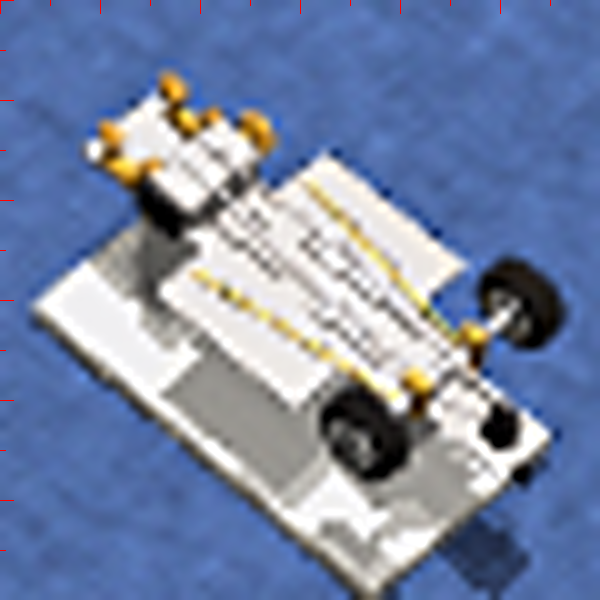

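View pics/zt.png

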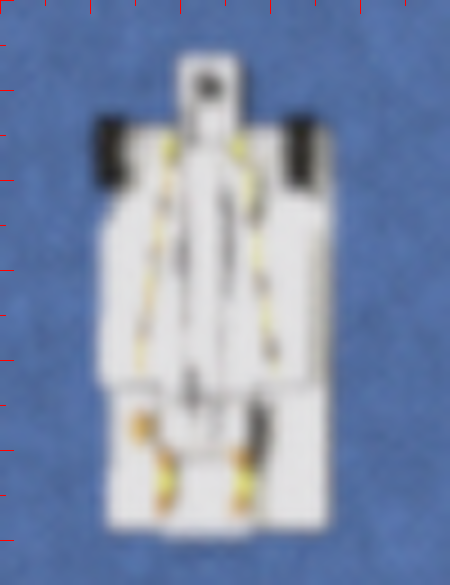

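```bash
python3 - <<'E'
from h import *
import pickle
T=pickle.load(open('top0.pkl','rb'));S=pickle.load(open('scene0.pkl','rb'))
t=lambda X,Y:(T,(X+.5)/9-.5+240,(Y+.5)/9-.5+200)
s=lambda X,Y:(S,(X+.5)/10-.5+335,(Y+.5)/10-.5+190)
F=dict(cl=((165,484),(179,104)),cr=((242,483),(118,150)),pin=((143,427),(258,132)),wl=((113,153),(520,300)),wr=((300,151),(365,430)),hole=((209,87),(500,425)))
for k,(a,b) in F.items():
    p=tri([t(*a),s(*b)]); print(k,p.round(4),'res px',(proj(T,p)[0]-t(*a)[1:]).round(1),(proj(S,p)[0]-s(*b)[1:]).round(1))
for z in(.05,.054,.06): print(z,[ (atz(*t(*F[k][0]),z)[:2].round(4),atz(*s(*F[k][1]),z)[:2].round(4)) for k in('cl','cr','wl','wr')])
E
```

```text
cl [0.5182 0.1462 0.0564] res px [0.4 0.4] [ 0.6 -0.1]
cr [0.5181 0.126  0.0579] res px [0.4 0.3] [ 0.5 -0.1]
pin [0.5345 0.1531 0.0543] res px [-0. -0.] [-0.1  0. ]
wl [0.6073 0.16   0.0546] res px [-0. -0.] [-0.  0.]
wr [0.6066 0.1104 0.0547] res px [0.1 0.1] [ 0.1 -0. ]
hole [0.6248 0.1346 0.0503] res px [0.1 0.1] [ 0.1 -0. ]
0.05 [(array([0.5194, 0.1479]), array([0.5142, 0.1488])), (array([0.5192, 0.1276]), array([0.5135, 0.1295])), (array([0.6078, 0.1605]), array([0.6056, 0.1629])), (array([0.6073, 0.1109]), array([0.6046, 0.1128]))]
0.054 [(array([0.5193, 0.1475]), array([0.5162, 0.1465])), (array([0.5191, 0.1272]), array([0.5155, 0.1272])), (array([0.6073, 0.1601]), array([0.6071, 0.1605])), (array([0.6068, 0.1106]), array([0.6062, 0.1106]))]
0.06 [(array([0.519 , 0.1469]), array([0.5192, 0.143 ])), (array([0.5188, 0.1267]), array([0.5184, 0.1239])), (array([0.6066, 0.1594]), array([0.6095, 0.1569])), (array([0.6061, 0.1101]), array([0.6085, 0.1074]))]
```

```bash
cat >> h.py <<'E'
from scipy.spatial.transform import Rotation as Rn
BOX=dict(A=(.4929,.3433,np.radians(11.1)),B=(.5522,-.1061,np.radians(7.6)),C=(.4750,-.3804,np.radians(9.7)))
def tab(k,th=0,off=.096,dn=0):
    x,y,a=BOX[k]; ex=np.array([np.cos(a),np.sin(a),0])
    return np.array([x,y,.036])+ex*(.043-off*np.cos(th))+np.array([0,0,off*np.sin(th)+.002*np.cos(th)])
def rel(p,jaw=None,s=None):
    """tool-frame mm / deg from measured pose to TCP p, jaw = world angle (deg) of jaw axis mod 180"""
    s=s or observe(); R=Rn.from_euler('xyz',s['orientation']).as_matrix()
    d=R.T@(np.array(p)-s['tcp_pos'])*1000
    sp=0
    if jaw is not None:
        z=R[:,2]; a=np.degrees(np.arctan2(z[1],z[0]))
        dd=(jaw-a+90)%180-90   # ccw seen from above
        sp=-dd                  # tool x points down
    print('tx %.1f ty %.1f tz %.1f spin %.1f'%(*d,sp)); return d,sp
def st():
    s=observe(); R=Rn.from_euler('xyz',s['orientation']).as_matrix()
    print('t %.2f tcp %s jaw %.1f xdir %s grip %.3f F %s q6 %.2f'%(s['time'],s['tcp_pos'].round(4),np.degrees(np.arctan2(R[1,2],R[0,2])),R[:,0].round(3),s['gripper_width'],np.round(s['wrist_force'],1),s['joints'][5])); return s
E
python3 - <<'E'
from h import *
import pickle
T=pickle.load(open('top0.pkl','rb'))
for k,q in dict(A=(181,288),B=(367,259),C=(482,288)).items(): print(k,tab(k).round(4),atz(T,*q,.04).round(4), proj(T,tab(k)),np.degrees(BOX[k][2])+90)
st(); p=tab('C'); jaw=90+9.7
for z in(.12,.057): rel([p[0],p[1],z],jaw)
E
```

```text
A [0.4409 0.3331 0.038 ] [0.4416 0.3325 0.04  ] [[180.94038774 288.30456023]] 101.1
B [ 0.4997 -0.1131  0.038 ] [ 0.5003 -0.1129  0.04  ] [[367.01603334 259.28799452]] 97.6
C [ 0.4228 -0.3893  0.038 ] [ 0.4242 -0.3879  0.04  ] [[482.34518786 288.5539843 ]] 99.7
t 0.10 tcp [ 0.2443 -0.5747  0.2202] jaw -67.0 xdir [-0.     0.002 -1.   ] grip 1.003 F [ 0.3  0.1 -0.1] q6 -0.13
tx 100.5 ty 236.8 tz -100.6 spin 13.3
tx 163.5 ty 236.7 tz -100.5 spin 13.3
```

Emit:
move_arm([
  {"fingers": -0.3,"tx": 0,"ty": 57,"tz": -24,"spin": 7},
  {"fingers": -0.3,"tx": 10,"ty": 114,"tz": -48,"spin": 13.3},
  {"fingers": -0.3,"tx": 40,"ty": 170,"tz": -72,"spin": 13.3},
  {"fingers": -0.3,"tx": 80,"ty": 225,"tz": -96,"spin": 13.3},
  {"fingers": -0.3,"tx": 110,"ty": 236.8,"tz": -100.6,"spin": 13.3},
  {"fingers": -0.3,"tx": 110,"ty": 236.8,"tz": -100.6,"spin": 13.3},
  {"fingers": -0.3,"tx": 110,"ty": 236.8,"tz": -100.6,"spin": 13.3},
  {"fingers": -0.3,"tx": 110,"ty": 236.8,"tz": -100.6,"spin": 13.3},
])

```text
time: 1.1
tcp_pos: [0.4232, -0.392, 0.1131]
orientation: [0.445, 1.568, -0.957]
wrist_force: [0.4, 0.0, 0.1]
gripper_width: 0.646
```

```bash
python3 - <<'E'
from h import *
s=st(); p=tab('C',off=.0975); rel([p[0],p[1],.058],99.7)
snap('top','t1.png')
c=snap('scene','s1.png')
E
```

```text
t 1.10 tcp [ 0.4232 -0.392   0.1131] jaw -80.4 xdir [ 0.002 -0.003 -1.   ] grip 0.646 F [0.4 0.  0.1] q6 0.52
tx 55.1 ty -1.5 tz -2.8 spin -0.1
```

View pics/s1.png

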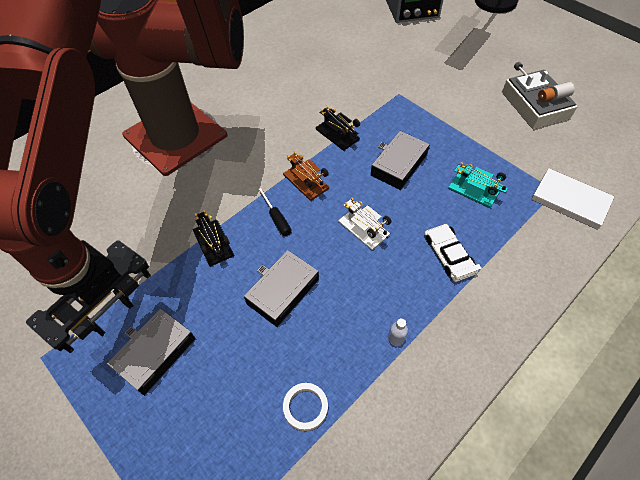

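View pics/t1.png

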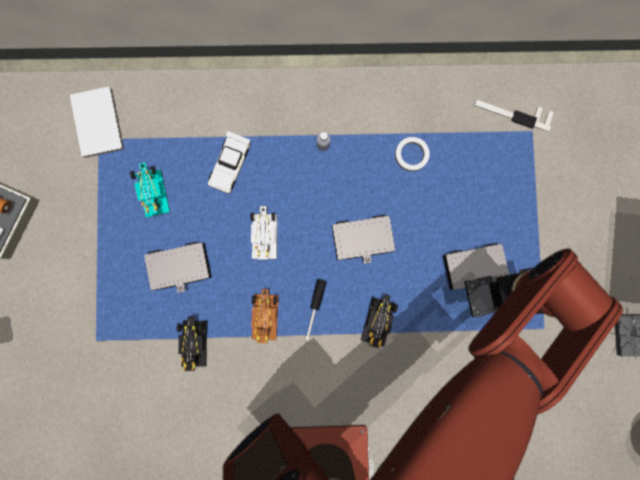

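Emit:
move_arm([
  {"fingers": -0.3,"tx": 25,"ty": -1.5,"tz": -2.8,"spin": 0},
  {"fingers": -0.3,"tx": 50,"ty": -1.5,"tz": -2.8,"spin": 0},
  {"fingers": -0.3,"tx": 55,"ty": -1.5,"tz": -2.8,"spin": 0},
  {"fingers": -0.3,"tx": 55,"ty": -1.5,"tz": -2.8,"spin": 0},
  {"fingers": 1,"tx": 55,"ty": -1.5,"tz": -2.8,"spin": 0},
  {"fingers": 1,"tx": 55,"ty": -1.5,"tz": -2.8,"spin": 0},
  {"fingers": 1,"tx": 55,"ty": -1.5,"tz": -2.8,"spin": 0},
  {"fingers": 1,"tx": 55,"ty": -1.5,"tz": -2.8,"spin": 0},
], force=10)

```text
time: 2.2
tcp_pos: [0.4211, -0.3876, 0.0564]
orientation: [0.534, 1.571, -0.867]
wrist_force: [-0.3, -0.2, -0.7]
gripper_width: 0.283
```

```bash
cat >> h.py <<'E'
def arc(k,th0,ths,s=None):
    s=s or observe(); R=Rn.from_euler('xyz',s['orientation']).as_matrix(); a=BOX[k][2]
    # rotate current grasp point (tab centre taken from the TCP) about the hinge
    ex=np.array([np.cos(a),np.sin(a),0]); r=.0975
    f=lambda t: ex*(-r*np.cos(t))+np.array([0,0,r*np.sin(t)])
    for t in ths:
        d=R.T@(f(t)-f(th0))*1000; print('%.2f: tx %.1f ty %.1f tz %.1f'%(t,*d))
E
python3 - <<'E'
from h import *
st(); arc('C',0.02,[.1,.3,.5,.7,.9,1.1,1.25,1.4])
E
```

```text
t 2.20 tcp [ 0.4211 -0.3876  0.0564] jaw -80.3 xdir [ 0. -0. -1.] grip 0.283 F [-0.3 -0.2 -0.7] q6 0.52
0.10: tx -7.8 ty 0.5 tz 0.0
0.30: tx -26.9 ty 4.3 tz 0.0
0.50: tx -44.8 ty 11.9 tz 0.0
0.70: tx -60.9 ty 22.9 tz 0.0
0.90: tx -74.4 ty 36.9 tz 0.0
1.10: tx -84.9 ty 53.3 tz 0.0
1.25: tx -90.6 ty 66.7 tz 0.0
1.40: tx -94.1 ty 80.9 tz 0.1
```

Emit:
move_arm([
  {"fingers": 1,"tx": 0,"ty": 0,"tz": 0,"spin": 0},
  {"fingers": 1,"tx": 0,"ty": 0,"tz": 0,"spin": 0},
  {"fingers": 1,"tx": -8,"ty": 0.5,"tz": 0,"spin": 0},
  {"fingers": 1,"tx": -27,"ty": 4.3,"tz": 0,"spin": 0},
  {"fingers": 1,"tx": -45,"ty": 12,"tz": 0,"spin": 0},
  {"fingers": 1,"tx": -61,"ty": 23,"tz": 0,"spin": 0},
  {"fingers": 1,"tx": -74.5,"ty": 37,"tz": 0,"spin": 0},
  {"fingers": 1,"tx": -85,"ty": 53.5,"tz": 0,"spin": 0},
])

```text
time: 3.2
tcp_pos: [0.4752, -0.3784, 0.1425]
orientation: [0.703, 1.57, -0.698]
wrist_force: [0.7, -1.9, -0.6]
gripper_width: 0.008
```

```bash
python3 - <<'E'
from h import *
st(); arc('C',1.1,[1.25,1.4,1.5,0.9,.7,.5,.3,.1,-.02])
a=snap('top','t2.png')['color'];b=snap('scene','s2.png')['color']
cv2.imwrite('pics/c2.png',np.hstack([cv2.resize(a[200:340,400:560],(400,350)),cv2.resize(b[220:420,20:260],(400,350))]))
E
```

```text
t 3.20 tcp [ 0.4752 -0.3784  0.1425] jaw -80.3 xdir [ 0.001 -0.001 -1.   ] grip 0.008 F [ 0.7 -1.9 -0.6] q6 0.60
1.25: tx -5.6 ty 13.5 tz 0.0
1.40: tx -9.2 ty 27.7 tz 0.0
1.50: tx -10.3 ty 37.3 tz 0.0
0.90: tx 10.5 ty -16.4 tz -0.0
0.70: tx 24.1 ty -30.4 tz -0.0
0.50: tx 40.1 ty -41.4 tz -0.0
0.30: tx 58.0 ty -49.0 tz -0.1
0.10: tx 77.1 ty -52.8 tz -0.1
-0.02: tx 88.8 ty -53.3 tz -0.1
```

View pics/c2.png

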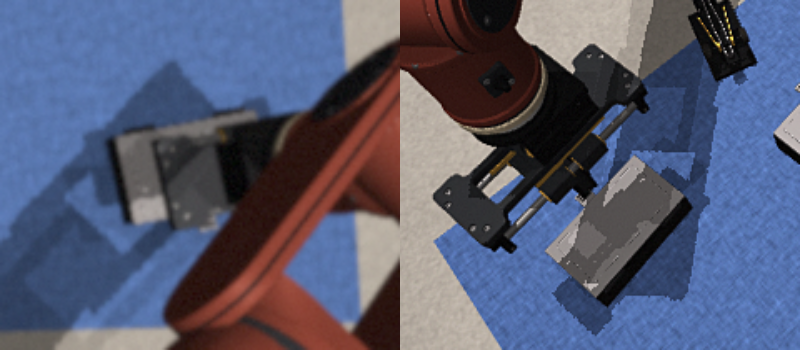

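```bash
python3 - <<'E'
import cv2,numpy as np
a=cv2.imread('pics/scene0.png')[290:410,90:210];b=cv2.imread('pics/s2.png')[290:410,90:210]
cv2.imwrite('pics/c3.png',np.hstack([cv2.resize(i,(400,400),interpolation=cv2.INTER_CUBIC) for i in(a,b)]))
E
```

```text
(no output)
```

View pics/c3.png

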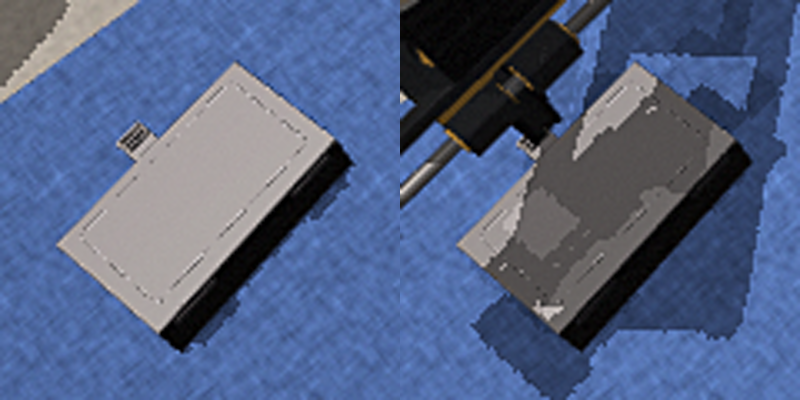

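```bash
python3 - <<'E'
from h import *
st(); p=tab('C',off=.0975); rel([p[0],p[1],.0555],99.7)
E
```

```text
t 3.30 tcp [ 0.4764 -0.3786  0.1429] jaw -80.2 xdir [ 0.003 -0.002 -1.   ] grip 0.004 F [-0.3 -0.3  0. ] q6 0.60
tx 87.3 ty -56.4 tz 1.2 spin 0.1
```

Emit:
move_arm([
  {"fingers": 0.3,"tx": 0,"ty": -40,"tz": 1,"spin": 0},
  {"fingers": 0.3,"tx": 10,"ty": -56,"tz": 1,"spin": 0},
  {"fingers": 0.3,"tx": 20,"ty": -56,"tz": 1,"spin": 0},
  {"fingers": 0.3,"tx": 30,"ty": -56,"tz": 1,"spin": 0},
  {"fingers": 0.3,"tx": 40,"ty": -56,"tz": 1,"spin": 0},
  {"fingers": 0.3,"tx": 45,"ty": -56,"tz": 1,"spin": 0},
  {"fingers": 0.3,"tx": 70,"ty": -56,"tz": 1,"spin": 0},
  {"fingers": 0.3,"tx": 87,"ty": -56,"tz": 1,"spin": 0},
])

```text
time: 4.3
tcp_pos: [0.4188, -0.3885, 0.0531]
orientation: [-2.682, 1.57, 2.2]
wrist_force: [-0.4, -0.5, -0.1]
gripper_width: 0.346
```

Emit:
move_arm([
  {"fingers": 0.3,"tx": 0,"ty": 0,"tz": 0,"spin": 0},
  {"fingers": 1,"tx": 0,"ty": 0,"tz": 0,"spin": 0},
  {"fingers": 1,"tx": 0,"ty": 0,"tz": 0,"spin": 0},
  {"fingers": 1,"tx": 0,"ty": 0,"tz": 0,"spin": 0},
  {"fingers": 1,"tx": 0,"ty": 0,"tz": 0,"spin": 0},
  {"fingers": 1,"tx": 0,"ty": 0,"tz": 0,"spin": 0},
  {"fingers": 1,"tx": 0,"ty": 0,"tz": 0,"spin": 0},
  {"fingers": 1,"tx": 0,"ty": 0,"tz": 0,"spin": 0},
], force=25)

```text
time: 5.3
tcp_pos: [0.4187, -0.3889, 0.0542]
orientation: [-2.758, 1.571, 2.124]
wrist_force: [-0.2, 0.1, 0.3]
gripper_width: 0.005
```

```bash
python3 - <<'E'
from h import *
st(); arc('C',0.0,[.1,.3,.5,.7,.9,1.1,1.3,1.5])
E
```

```text
t 5.30 tcp [ 0.4187 -0.3889  0.0542] jaw -80.3 xdir [-0.  0. -1.] grip 0.005 F [-0.2  0.1  0.3] q6 0.51
0.10: tx -9.7 ty 0.5 tz -0.0
0.30: tx -28.8 ty 4.4 tz -0.0
0.50: tx -46.7 ty 11.9 tz -0.0
0.70: tx -62.8 ty 22.9 tz 0.0
0.90: tx -76.4 ty 36.9 tz 0.0
1.10: tx -86.9 ty 53.3 tz 0.0
1.30: tx -93.9 ty 71.4 tz 0.0
1.50: tx -97.3 ty 90.6 tz 0.0
```

```bash
python3 - <<'E'
from h import *
a=snap('top','t3.png');b=snap('scene','s3.png'); s=observe(); R=Rn.from_euler('xyz',s['orientation']).as_matrix()
tip=s['tcp_pos']+R[:,0]*.025
print(tip,proj(a,tip),proj(b,tip),proj(a,s['tcp_pos']),proj(b,s['tcp_pos']),proj(b,tab('C')))
b=b['color']
q=cv2.resize(b[270:390,70:190],(590,590),interpolation=cv2.INTER_CUBIC)
cv2.imwrite('pics/c4.png',q)
E
```

```text
[ 0.41872453 -0.38888849  0.02918839] [[481.04360346 290.15184293]] [[130.91769304 331.44789517]] [[484.50478012 290.40672517]] [[126.34506975 326.68254586]] [[130.23753265 331.31886615]]
```

View pics/c4.png

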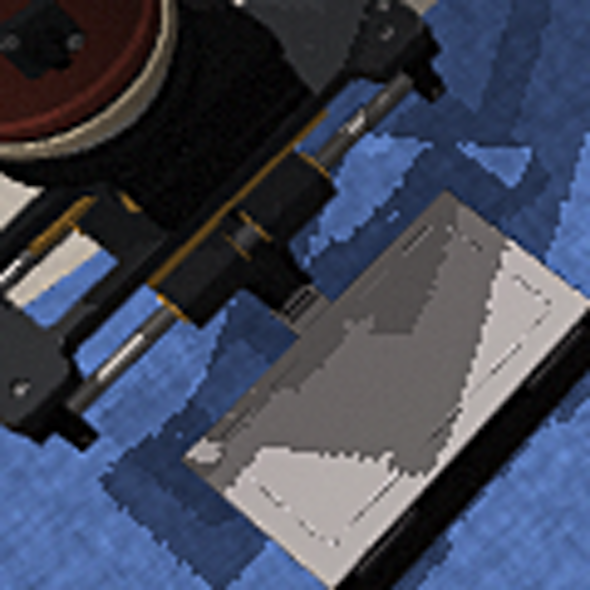

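```bash
python3 - <<'E'
from h import *
import pickle
T=pickle.load(open('top0.pkl','rb'));S=pickle.load(open('scene0.pkl','rb'))
s=observe(); R=Rn.from_euler('xyz',s['orientation']).as_matrix()
out=[]
for c,f,(x,y,w) in((T,'t3',(440,240,90)),(S,'s3',(80,275,90))):
    im=cv2.imread(f'pics/{f}.png'); k=400/w
    q=cv2.resize(im[y:y+w,x:x+w],(400,400),interpolation=cv2.INTER_CUBIC)
    def dr(pts,col):
        p=((proj(c,pts)-[x,y]+.5)*k).astype(int)
        cv2.polylines(q,[p.reshape(-1,1,2)],True,col,1)
    # tip rectangle
    for tx,col in((.025,(0,0,255)),(0,(0,255,255))):
        dr([s['tcp_pos']+R@np.array([tx,a*.0095,b*.012]) for a,b in((1,1),(1,-1),(-1,-1),(-1,1))],col)
    bx,by,a=BOX['C']; Rz=Rn.from_euler('z',a).as_matrix()
    dr([np.array([bx,by,.0405])+Rz@np.array([u,v,0]) for u,v in((-.043,.009),(-.043,-.009),(-.062,-.009),(-.062,.009))],(0,255,0))
    dr([np.array([bx,by,.040])+Rz@np.array([u,v,0]) for u,v in((-.043,.07),(-.043,-.07),(.043,-.07),(.043,.07))],(255,0,255))
    out.append(q)
cv2.imwrite('pics/c5.png',np.hstack(out))
E
```

```text
(no output)
```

View pics/c5.png

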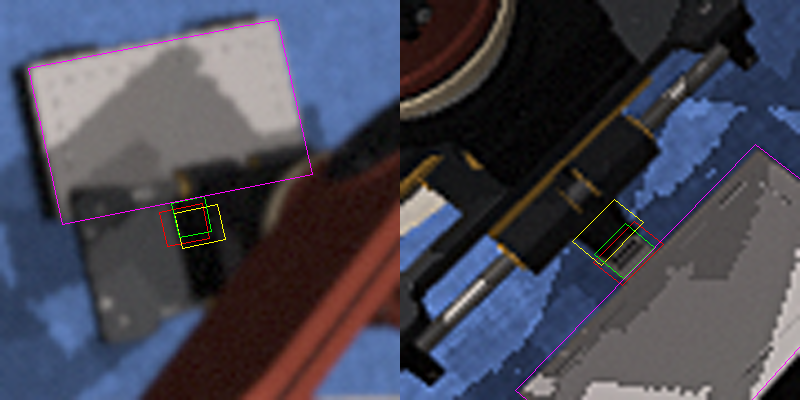

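Emit:
move_arm([
  {"fingers": 0.3,"tx": -8,"ty": 0,"tz": 0,"spin": 0},
  {"fingers": 0.3,"tx": -8,"ty": 2,"tz": 0,"spin": 0},
  {"fingers": 0.3,"tx": -8,"ty": 2,"tz": 0,"spin": 0},
  {"fingers": 0.3,"tx": -8,"ty": 2,"tz": 0,"spin": 0},
  {"fingers": 0.3,"tx": 0,"ty": 2,"tz": 0,"spin": 0},
  {"fingers": 0.3,"tx": 5,"ty": 2,"tz": 0,"spin": 0},
  {"fingers": 0.3,"tx": 10,"ty": 2,"tz": 0,"spin": 0},
  {"fingers": 0.3,"tx": 12,"ty": 2,"tz": 0,"spin": 0},
])

```text
time: 6.4
tcp_pos: [0.4205, -0.3883, 0.0415]
orientation: [-2.626, 1.57, 2.256]
wrist_force: [-0.3, -0.7, 0.2]
gripper_width: 0.348
```

```bash
cat > ov.py <<'E'
from h import *
import sys
tag=sys.argv[1]; s=st(); R=Rn.from_euler('xyz',s['orientation']).as_matrix()
wd=.0435*s['gripper_width']
out=[]
for n,(x,y,w) in(('top',(440,240,90)),('scene',(80,275,90))):
    c=snap(n,n+tag+'.png');im=c['color'];k=400/w
    q=cv2.resize(im[y:y+w,x:x+w],(400,400),interpolation=cv2.INTER_CUBIC)
    q0=q.copy()
    def dr(pts,col):
        p=((proj(c,pts)-[x,y]+.5)*k).astype(int); cv2.polylines(q,[p.reshape(-1,1,2)],True,col,1)
    for tx,col in((.025,(0,0,255)),(0,(0,255,255))):
        dr([s['tcp_pos']+R@np.array([tx,a*.0095,b*wd]) for a,b in((1,1),(1,-1),(-1,-1),(-1,1))],col)
    out.append(np.vstack([q]) if n=='top' else np.hstack([q0]))
    if n=='scene': out[0]=q
cv2.imwrite('pics/o'+tag+'.png',np.hstack(out))
E
python3 ov.py 4
```

```text
t 6.40 tcp [ 0.4205 -0.3883  0.0415] jaw -80.3 xdir [-0.001  0.001 -1.   ] grip 0.348 F [-0.3 -0.7  0.2] q6 0.52
```

View pics/o4.png

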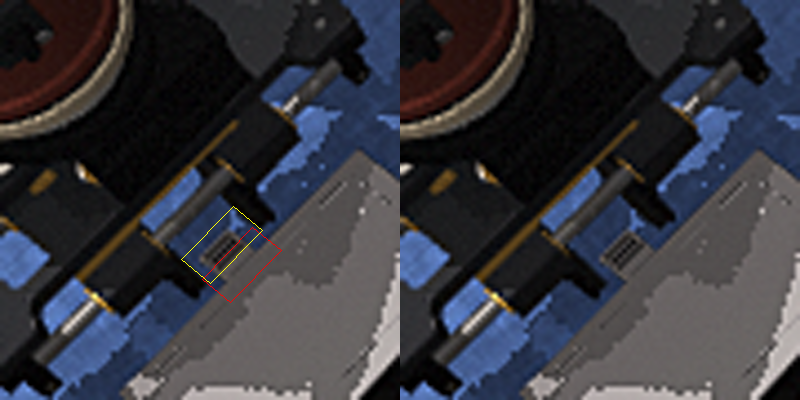

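Emit:
move_arm([
  {"fingers": 1,"tx": 0,"ty": 0,"tz": 0,"spin": 0},
  {"fingers": 1,"tx": 0,"ty": 0,"tz": 0,"spin": 0},
  {"fingers": 1,"tx": 0,"ty": 0,"tz": 0,"spin": 0},
  {"fingers": 1,"tx": 0,"ty": 0,"tz": 0,"spin": 0},
  {"fingers": 1,"tx": 0,"ty": 0,"tz": 0,"spin": 0},
  {"fingers": 1,"tx": 0,"ty": 0,"tz": 0,"spin": 0},
  {"fingers": 1,"tx": 0,"ty": 0,"tz": 0,"spin": 0},
  {"fingers": 1,"tx": 0,"ty": 0,"tz": 0,"spin": 0},
], force=15)

```text
time: 7.5
tcp_pos: [0.4208, -0.3886, 0.0422]
orientation: [2.083, 1.571, 0.682]
wrist_force: [-0.1, -0.5, 0.5]
gripper_width: 0.008
```

```bash
python3 ov.py 5
```

```text
t 7.50 tcp [ 0.4208 -0.3886  0.0422] jaw -80.3 xdir [ 0.  0. -1.] grip 0.008 F [-0.1 -0.5  0.5] q6 0.52
```

View pics/o5.png

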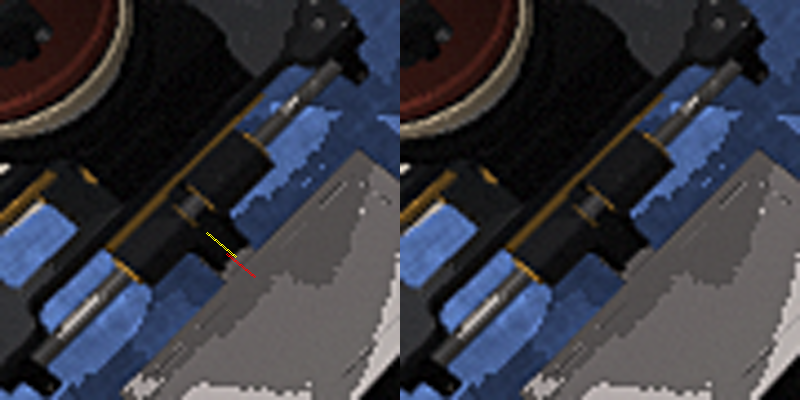

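Emit:
move_arm([
  {"fingers": 0.3,"tx": -4,"ty": 0,"tz": 0,"spin": 0},
  {"fingers": 0.3,"tx": -4,"ty": 0,"tz": 0,"spin": 0},
  {"fingers": 0.3,"tx": -4,"ty": 0,"tz": 0,"spin": 0},
  {"fingers": 0.3,"tx": -4,"ty": 0,"tz": 0,"spin": 0},
  {"fingers": 0.3,"tx": 0,"ty": 0,"tz": 0,"spin": 0},
  {"fingers": 0.3,"tx": 5,"ty": 0,"tz": 0,"spin": 0},
  {"fingers": 0.3,"tx": 10,"ty": 0,"tz": 0,"spin": 0},
  {"fingers": 0.3,"tx": 12,"ty": 0,"tz": 0,"spin": 0},
])

```text
time: 8.6
tcp_pos: [0.4204, -0.3882, 0.0295]
orientation: [-2.623, 1.57, 2.259]
wrist_force: [-0.1, -0.9, 0.2]
gripper_width: 0.349
```

Emit:
move_arm([
  {"fingers": 1,"tx": 0,"ty": 0,"tz": 0,"spin": 0},
  {"fingers": 1,"tx": 0,"ty": 0,"tz": 0,"spin": 0},
  {"fingers": 1,"tx": 0,"ty": 0,"tz": 0,"spin": 0},
  {"fingers": 1,"tx": 0,"ty": 0,"tz": 0,"spin": 0},
  {"fingers": 1,"tx": 0,"ty": 0,"tz": 0,"spin": 0},
  {"fingers": 1,"tx": 0,"ty": 0,"tz": 0,"spin": 0},
  {"fingers": 1,"tx": 0,"ty": 0,"tz": 0,"spin": 0},
  {"fingers": 1,"tx": 0,"ty": 0,"tz": 0,"spin": 0},
], force=15)

```text
time: 9.6
tcp_pos: [0.4209, -0.389, 0.0305]
orientation: [0.307, 1.57, -1.094]
wrist_force: [-0.1, -3.7, 1.0]
gripper_width: 0.198
```

```bash
python3 ov.py 6
```

```text
t 9.60 tcp [ 0.4209 -0.389   0.0305] jaw -80.3 xdir [ 0.    -0.001 -1.   ] grip 0.198 F [-0.1 -3.7  1. ] q6 0.52
```

View pics/o6.png

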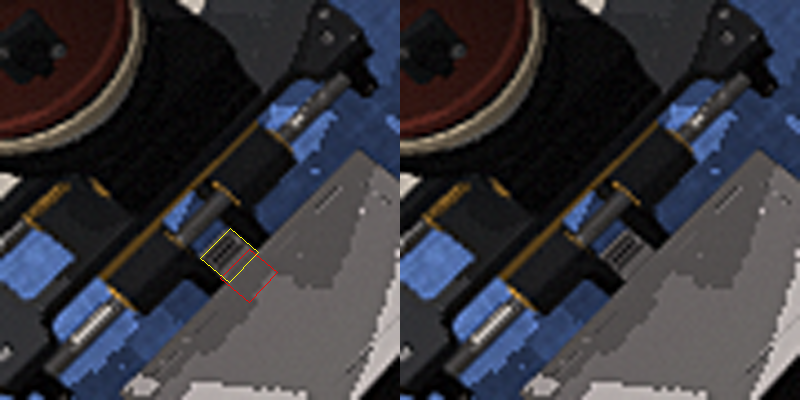

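Emit:
move_arm([
  {"fingers": 1,"tx": -10,"ty": 0.5,"tz": 0,"spin": 0},
  {"fingers": 1,"tx": -29,"ty": 4.4,"tz": 0,"spin": 0},
  {"fingers": 1,"tx": -47,"ty": 12,"tz": 0,"spin": 0},
  {"fingers": 1,"tx": -63,"ty": 23,"tz": 0,"spin": 0},
  {"fingers": 1,"tx": -76.5,"ty": 37,"tz": 0,"spin": 0},
  {"fingers": 1,"tx": -87,"ty": 53.5,"tz": 0,"spin": 0},
  {"fingers": 1,"tx": -94,"ty": 71.5,"tz": 0,"spin": 0},
  {"fingers": 1,"tx": -97,"ty": 90.5,"tz": 0,"spin": 0},
])

```text
time: 10.7
tcp_pos: [0.5106, -0.3735, 0.128]
orientation: [-0.799, 1.57, -2.2]
wrist_force: [-0.1, -6.1, -3.6]
gripper_width: 0.203
```

```bash
python3 - <<'E'
from h import *
st()
a=snap('top','t7.png')['color'];b=snap('scene','s7.png')['color']
cv2.imwrite('pics/c7.png',np.hstack([cv2.resize(a[200:340,400:560],(400,350)),cv2.resize(b[220:420,20:260],(400,350))]))
E
```

```text
t 10.70 tcp [ 0.5106 -0.3735  0.128 ] jaw -80.3 xdir [-0.001 -0.001 -1.   ] grip 0.203 F [-0.1 -6.1 -3.6] q6 0.65
```

View pics/c7.png

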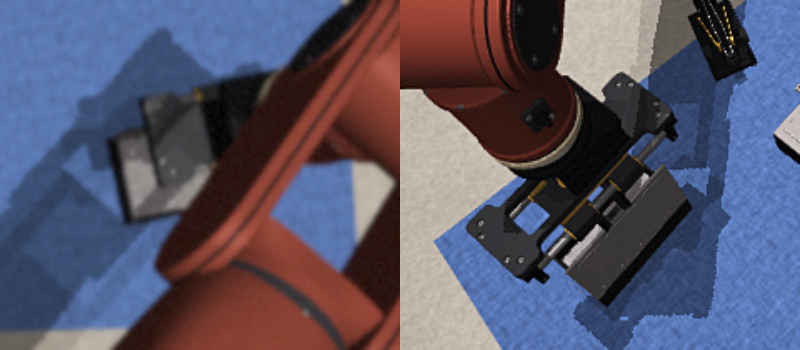

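```bash
python3 - <<'E'
from h import *
st(); 
for p in ([.5106,-.3735,.18],[.45,-.57,.2]): rel(p)
E
```

```text
t 10.80 tcp [ 0.512  -0.3734  0.128 ] jaw -80.2 xdir [ 0.001 -0.001 -1.   ] grip 0.201 F [ 1.4 -5.5  1.7] q6 0.65
tx -52.0 ty -1.3 tz -0.0 spin 0.0
tx -71.8 ty -94.5 tz 183.3 spin 0.0
```

Emit:
move_arm([
  {"fingers": 0.2,"tx": 0,"ty": 0,"tz": 0,"spin": 0},
  {"fingers": 0.2,"tx": 0,"ty": 0,"tz": 0,"spin": 0},
  {"fingers": 0.2,"tx": -30,"ty": 0,"tz": 0,"spin": 0},
  {"fingers": 0.2,"tx": -65,"ty": 0,"tz": 0,"spin": 0},
  {"fingers": 0.2,"tx": -72,"ty": -25,"tz": 50,"spin": 0},
  {"fingers": 0.2,"tx": -72,"ty": -50,"tz": 100,"spin": 0},
  {"fingers": 0.2,"tx": -72,"ty": -75,"tz": 150,"spin": 0},
  {"fingers": 0.2,"tx": -72,"ty": -95,"tz": 183,"spin": 0},
])

```text
time: 11.8
tcp_pos: [0.4459, -0.5711, 0.1986]
orientation: [-2.932, 1.569, 1.949]
wrist_force: [0.2, -0.6, 1.3]
gripper_width: 0.396
```

```bash
python3 - <<'E'
from h import *
st()
a=snap('top','t8.png')['color'];b=snap('scene','s8.png')['color']
cv2.imwrite('pics/c8.png',np.hstack([cv2.resize(a[200:340,400:560],(400,350)),cv2.resize(b[220:420,20:260],(400,350))]))
E
```

```text
t 11.80 tcp [ 0.4459 -0.5711  0.1986] jaw -80.4 xdir [-0.001  0.002 -1.   ] grip 0.396 F [ 0.2 -0.6  1.3] q6 0.39
```

View pics/c8.png

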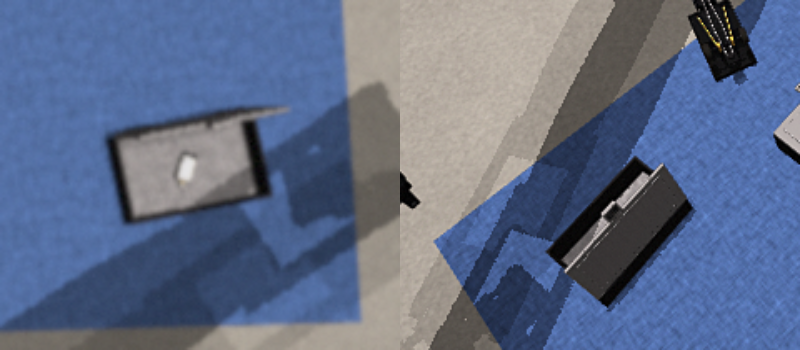

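```bash
python3 - <<'E'
from h import *
st(); 
for p in ([.5112,-.3734,.19],[.5112,-.3734,.128]): rel(p,99.7)
arc('C',1.5,[1.5,1.3,1.1,.9,.7,.5,.3,.1,0,-.02])
E
```

```text
t 11.90 tcp [ 0.4443 -0.5727  0.1981] jaw -80.5 xdir [-0.001  0.001 -1.   ] grip 0.400 F [-0.1 -0.4  0.5] q6 0.39
tx 8.2 ty 98.8 tz -185.5 spin -0.2
tx 70.2 ty 98.9 tz -185.5 spin -0.2
1.50: tx 0.0 ty 0.0 tz 0.0
1.30: tx 3.3 ty -19.2 tz 0.1
1.10: tx 10.4 ty -37.3 tz 0.2
0.90: tx 21.0 ty -53.7 tz 0.2
0.70: tx 34.5 ty -67.6 tz 0.3
0.50: tx 50.6 ty -78.6 tz 0.4
0.30: tx 68.6 ty -86.2 tz 0.4
0.10: tx 87.6 ty -90.0 tz 0.5
0.00: tx 97.4 ty -90.5 tz 0.5
-0.02: tx 99.3 ty -90.5 tz 0.5
```

Emit:
move_arm([
  {"fingers": 0.3,"tx": 8,"ty": 28,"tz": -52,"spin": 0},
  {"fingers": 0.3,"tx": 8,"ty": 56,"tz": -104,"spin": 0},
  {"fingers": 0.3,"tx": 8,"ty": 82,"tz": -155,"spin": 0},
  {"fingers": 0.3,"tx": 8,"ty": 99,"tz": -185.5,"spin": 0},
  {"fingers": 0.3,"tx": 20,"ty": 99,"tz": -185.5,"spin": 0},
  {"fingers": 0.3,"tx": 60,"ty": 99,"tz": -185.5,"spin": 0},
  {"fingers": 0.5,"tx": 70,"ty": 99,"tz": -185.5,"spin": 0},
  {"fingers": 1,"tx": 70,"ty": 99,"tz": -185.5,"spin": 0},
])

```text
time: 12.9
tcp_pos: [0.5126, -0.3723, 0.1279]
orientation: [-0.534, 1.568, -1.936]
wrist_force: [3.3, -13.8, -11.5]
gripper_width: 0.218
```

Emit:
move_arm([
  {"fingers": 1,"tx": 0,"ty": 0,"tz": 0,"spin": 0},
  {"fingers": 1,"tx": 0,"ty": 0,"tz": 0,"spin": 0},
  {"fingers": 1,"tx": 0,"ty": 0,"tz": 0,"spin": 0},
  {"fingers": 1,"tx": 3,"ty": -19,"tz": 0,"spin": 0},
  {"fingers": 1,"tx": 10,"ty": -37,"tz": 0,"spin": 0},
  {"fingers": 1,"tx": 21,"ty": -54,"tz": 0,"spin": 0},
  {"fingers": 1,"tx": 34.5,"ty": -67.6,"tz": 0,"spin": 0},
  {"fingers": 1,"tx": 50.6,"ty": -78.6,"tz": 0,"spin": 0},
])

```text
time: 13.9
tcp_pos: [0.4356, -0.3864, 0.0806]
orientation: [0.133, 1.566, -1.269]
wrist_force: [0.1, -5.1, 3.1]
gripper_width: 0.201
```

```bash
python3 - <<'E'
from h import *
st()
rel([.4209,-.389,.0305],99.7)
E
```

```text
t 13.90 tcp [ 0.4356 -0.3864  0.0806] jaw -80.3 xdir [ 0.001 -0.005 -1.   ] grip 0.201 F [ 0.1 -5.1  3.1] q6 0.54
tx 50.1 ty -15.0 tz -0.1 spin -0.0
```

Emit:
move_arm([
  {"fingers": 1,"tx": 18,"ty": -7.6,"tz": 0,"spin": 0},
  {"fingers": 1,"tx": 37,"ty": -11.5,"tz": 0,"spin": 0},
  {"fingers": 1,"tx": 48,"ty": -13,"tz": 0,"spin": 0},
  {"fingers": 1,"tx": 49,"ty": -13,"tz": 0,"spin": 0},
  {"fingers": 0.3,"tx": 49,"ty": -13,"tz": 0,"spin": 0},
  {"fingers": 0.3,"tx": 49,"ty": -13,"tz": 0,"spin": 0},
  {"fingers": 0.3,"tx": 20,"ty": -13,"tz": 0,"spin": 0},
  {"fingers": 0.3,"tx": -40,"ty": -13,"tz": 0,"spin": 0},
])

```text
time: 14.9
tcp_pos: [0.4214, -0.3828, 0.116]
orientation: [-2.711, 1.562, 2.171]
wrist_force: [0.9, -0.8, -0.1]
gripper_width: 0.348
```

```bash
python3 - <<'E'
from h import *
st()
b=snap('scene','s9.png')['color'];import cv2
cv2.imwrite('pics/c9.png',cv2.resize(b[220:420,20:260],(600,500)))
p=tab('B',off=.0975)
for z in(.13,.0305): rel([p[0],p[1],z],97.6)
E
```

```text
t 14.90 tcp [ 0.4214 -0.3828  0.116 ] jaw -80.3 xdir [-0.005  0.007 -1.   ] grip 0.348 F [ 0.9 -0.8 -0.1] q6 0.52
tx -3.8 ty 117.8 tz -258.2 spin 2.1
tx 95.7 ty 117.4 tz -258.8 spin 2.1
```

View pics/c9.png

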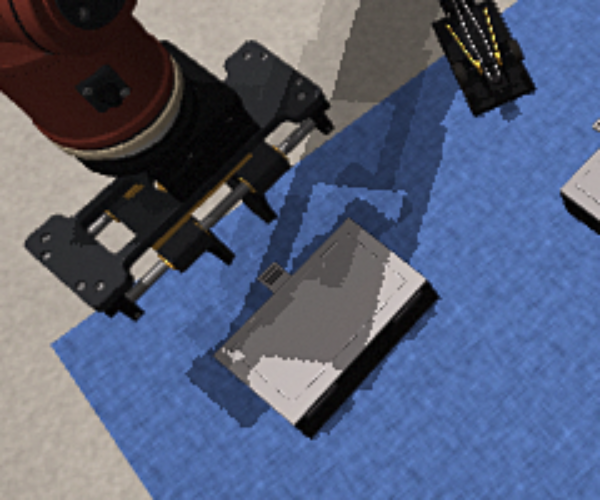

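Emit:
move_arm([
  {"fingers": 0.3,"tx": -20,"ty": 24,"tz": -52,"spin": 2},
  {"fingers": 0.3,"tx": -25,"ty": 48,"tz": -105,"spin": 2},
  {"fingers": 0.3,"tx": -25,"ty": 72,"tz": -158,"spin": 2},
  {"fingers": 0.3,"tx": -25,"ty": 97,"tz": -212,"spin": 2},
  {"fingers": 0.3,"tx": -10,"ty": 117.5,"tz": -258.5,"spin": 2},
  {"fingers": 0.3,"tx": 25,"ty": 117.5,"tz": -258.5,"spin": 2},
  {"fingers": 0.3,"tx": 50,"ty": 117.5,"tz": -258.5,"spin": 2},
  {"fingers": 0.3,"tx": 70,"ty": 117.5,"tz": -258.5,"spin": 2},
])

```text
time: 15.95
tcp_pos: [0.4946, -0.1099, 0.0472]
orientation: [-2.437, 1.569, 2.411]
wrist_force: [0.5, -0.4, -0.5]
gripper_width: 0.348
```

```bash
python3 - <<'E'
from h import *
st()
p=tab('B',off=.0975)
for z in(.0305,): rel([p[0],p[1],z],97.6)
E
```

```text
t 15.95 tcp [ 0.4946 -0.1099  0.0472] jaw -82.2 xdir [-0.001  0.001 -1.   ] grip 0.348 F [ 0.5 -0.4 -0.5] q6 1.06
tx 16.7 ty 3.1 tz 3.9 spin 0.2
```

Emit:
move_arm([
  {"fingers": 0.3,"tx": 3,"ty": 3,"tz": 4,"spin": 0},
  {"fingers": 0.3,"tx": 12,"ty": 3,"tz": 4,"spin": 0},
  {"fingers": 0.3,"tx": 17,"ty": 3,"tz": 4,"spin": 0},
  {"fingers": 1,"tx": 17,"ty": 3,"tz": 4,"spin": 0},
  {"fingers": 1,"tx": 17,"ty": 3,"tz": 4,"spin": 0},
  {"fingers": 1,"tx": 17,"ty": 3,"tz": 4,"spin": 0},
  {"fingers": 1,"tx": 17,"ty": 3,"tz": 4,"spin": 0},
  {"fingers": 1,"tx": 17,"ty": 3,"tz": 4,"spin": 0},
])

```text
time: 16.95
tcp_pos: [0.4986, -0.1128, 0.0318]
orientation: [-3.118, 1.568, 1.729]
wrist_force: [-0.6, 6.2, 1.4]
gripper_width: 0.2
```

```bash
python3 - <<'E'
from h import *
st()
arc('B',0,[.1,.3,.55,.8,1.05,1.3,1.55,1.8,1.95])
E
```

```text
t 16.95 tcp [ 0.4986 -0.1128  0.0318] jaw -82.3 xdir [-0.     0.003 -1.   ] grip 0.200 F [-0.6  6.2  1.4] q6 1.06
0.10: tx -9.7 ty 0.5 tz -0.0
0.30: tx -28.8 ty 4.4 tz -0.1
0.55: tx -51.0 ty 14.4 tz -0.1
0.80: tx -69.9 ty 29.6 tz -0.1
1.05: tx -84.6 ty 49.0 tz -0.2
1.30: tx -94.0 ty 71.4 tz -0.1
1.55: tx -97.5 ty 95.5 tz -0.1
1.80: tx -95.0 ty 119.6 tz -0.1
1.95: tx -90.6 ty 133.6 tz -0.0
```

Open B wider (about 1.8 rad), in case the axle is here.

Emit:
move_arm([
  {"fingers": 1,"tx": -10,"ty": 0.5,"tz": 0,"spin": 0},
  {"fingers": 1,"tx": -29,"ty": 4.4,"tz": 0,"spin": 0},
  {"fingers": 1,"tx": -51,"ty": 14.4,"tz": 0,"spin": 0},
  {"fingers": 1,"tx": -70,"ty": 29.6,"tz": 0,"spin": 0},
  {"fingers": 1,"tx": -84.6,"ty": 49,"tz": 0,"spin": 0},
  {"fingers": 1,"tx": -94,"ty": 71.4,"tz": 0,"spin": 0},
  {"fingers": 1,"tx": -97.5,"ty": 95.5,"tz": 0,"spin": 0},
  {"fingers": 1,"tx": -95,"ty": 119.6,"tz": 0,"spin": 0},
])

```text
time: 17.95
tcp_pos: [0.6179, -0.0967, 0.1274]
orientation: [-3.124, 1.568, 1.724]
wrist_force: [-2.3, 3.6, -2.3]
gripper_width: 0.199
```

```bash
python3 - <<'E'
from h import *
s=st()
a=snap('top','t10.png')['color'];b=snap('scene','s10.png')['color']
cv2.imwrite('pics/c10.png',np.hstack([cv2.resize(a[160:340,270:470],(400,360)),cv2.resize(b[160:360,180:400],(400,360))]))
E
```

```text
t 17.95 tcp [ 0.6179 -0.0967  0.1274] jaw -82.3 xdir [-0.     0.002 -1.   ] grip 0.199 F [-2.3  3.6 -2.3] q6 1.15
```

View pics/c10.png

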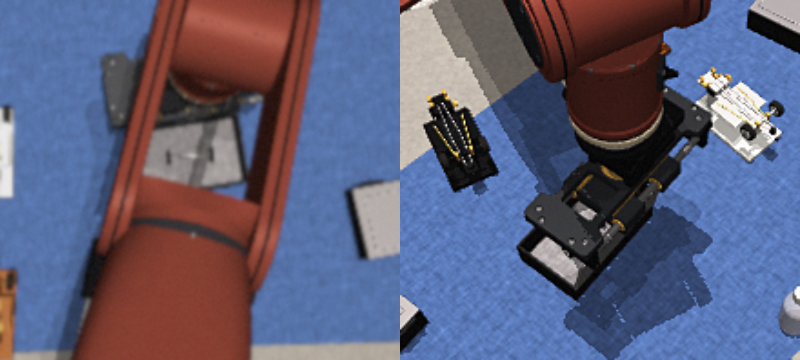

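```bash
python3 - <<'E'
import cv2
a=cv2.imread('pics/t10.png');cv2.imwrite('pics/c11.png',cv2.resize(a[205:260,330:400],(770,600),interpolation=cv2.INTER_CUBIC))
E
```

```text
(no output)
```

View pics/c11.png

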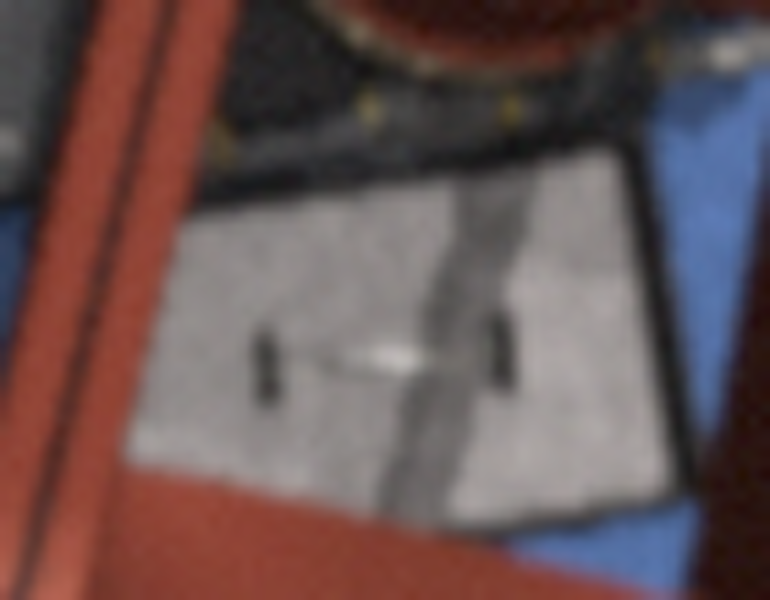

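Emit:
move_arm([
  {"fingers": 1,"tx": -2.5,"ty": -24,"tz": 0,"spin": 0},
  {"fingers": 1,"tx": 1,"ty": -48,"tz": 0,"spin": 0},
  {"fingers": 1,"tx": 10.4,"ty": -70.6,"tz": 0,"spin": 0},
  {"fingers": 1,"tx": 25,"ty": -90,"tz": 0,"spin": 0},
  {"fingers": 1,"tx": 44,"ty": -105.2,"tz": 0,"spin": 0},
  {"fingers": 1,"tx": 66,"ty": -115.2,"tz": 0,"spin": 0},
  {"fingers": 1,"tx": 85.3,"ty": -119,"tz": 0,"spin": 0},
  {"fingers": 1,"tx": 96,"ty": -119.6,"tz": 0,"spin": 0},
])

```text
time: 19.05
tcp_pos: [0.498, -0.113, 0.0303]
orientation: [-2.816, 1.568, 2.031]
wrist_force: [-5.2, 9.6, 21.9]
gripper_width: 0.202
```

Emit:
move_arm([
  {"fingers": 1,"tx": 0,"ty": 0,"tz": 0,"spin": 0},
  {"fingers": 0.3,"tx": 0,"ty": 0,"tz": 0,"spin": 0},
  {"fingers": 0.3,"tx": 0,"ty": 0,"tz": 0,"spin": 0},
  {"fingers": 0.3,"tx": -15,"ty": 0,"tz": 0,"spin": 0},
  {"fingers": 0.3,"tx": -60,"ty": 0,"tz": 0,"spin": 0},
  {"fingers": 0.3,"tx": -110,"ty": 0,"tz": -20,"spin": 0},
  {"fingers": 0.3,"tx": -120,"ty": 0,"tz": -70,"spin": 0},
  {"fingers": 0.3,"tx": -120,"ty": 0,"tz": -130,"spin": 0},
])

```text
time: 20.05
tcp_pos: [0.4831, 0.0145, 0.1541]
orientation: [1.288, 1.565, -0.151]
wrist_force: [1.2, 1.1, 0.3]
gripper_width: 0.35
```

```bash
python3 - <<'E'
from h import *
s=st()
b=snap('scene','s12.png')['color'];a=snap('top','t12.png')['color']
cv2.imwrite('pics/c12.png',np.hstack([cv2.resize(a[160:340,270:470],(400,360)),cv2.resize(b[160:360,180:400],(400,360))]))
p=tab('A',off=.0975)
for z in(.15,.031,): rel([p[0],p[1],z],101.1)
E
```

```text
t 20.05 tcp [0.4831 0.0145 0.1541] jaw -82.4 xdir [ 0.006 -0.001 -1.   ] grip 0.350 F [1.2 1.1 0.3] q6 1.31
tx 2.7 ty 2.6 tz -316.9 spin -3.1
tx 121.7 ty 2.4 tz -316.8 spin -3.1
```

View pics/c12.png

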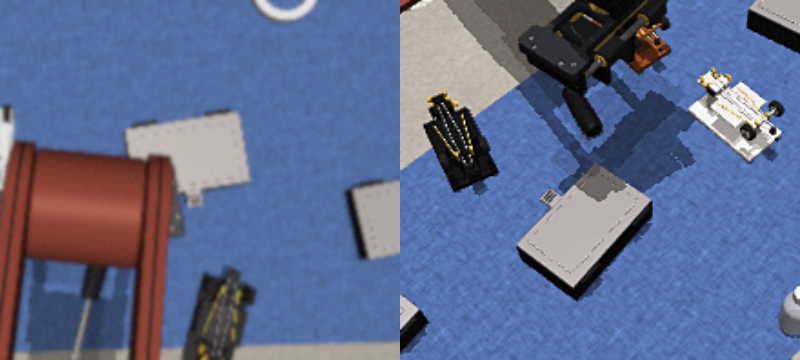

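Emit:
move_arm([
  {"fingers": 0.3,"tx": 0,"ty": 0,"tz": -58,"spin": -3},
  {"fingers": 0.3,"tx": 0,"ty": 1,"tz": -118,"spin": -3},
  {"fingers": 0.3,"tx": 0,"ty": 2,"tz": -178,"spin": -3},
  {"fingers": 0.3,"tx": 0,"ty": 2.5,"tz": -238,"spin": -3},
  {"fingers": 0.3,"tx": 0,"ty": 2.5,"tz": -298,"spin": -3},
  {"fingers": 0.3,"tx": 20,"ty": 2.5,"tz": -317,"spin": -3},
  {"fingers": 0.3,"tx": 60,"ty": 2.5,"tz": -317,"spin": -3},
  {"fingers": 0.3,"tx": 95,"ty": 2.5,"tz": -317,"spin": -3},
])

```text
time: 21.15
tcp_pos: [0.442, 0.3288, 0.0555]
orientation: [1.561, 1.569, 0.178]
wrist_force: [0.3, -0.4, -1.0]
gripper_width: 0.35
```

```bash
python3 - <<'E'
from h import *
s=st()
p=tab('A',off=.0975)
for z in(.031,): rel([p[0],p[1],z],101.1)
E
```

```text
t 21.15 tcp [0.442  0.3288 0.0555] jaw -79.2 xdir [ 0.001  0.    -1.   ] grip 0.350 F [ 0.3 -0.4 -1. ] q6 1.88
tx 24.5 ty -1.8 tz -4.4 spin -0.3
```

Emit:
move_arm([
  {"fingers": 0.3,"tx": 3,"ty": -2,"tz": -4.4,"spin": 0},
  {"fingers": 0.3,"tx": 14,"ty": -2,"tz": -4.4,"spin": 0},
  {"fingers": 0.3,"tx": 24.5,"ty": -2,"tz": -4.4,"spin": 0},
  {"fingers": 1,"tx": 24.5,"ty": -2,"tz": -4.4,"spin": 0},
  {"fingers": 1,"tx": 24.5,"ty": -2,"tz": -4.4,"spin": 0},
  {"fingers": 1,"tx": 24.5,"ty": -2,"tz": -4.4,"spin": 0},
  {"fingers": 1,"tx": 24.5,"ty": -2,"tz": -4.4,"spin": 0},
  {"fingers": 1,"tx": 24.5,"ty": -2,"tz": -4.4,"spin": 0},
])

```text
time: 22.15
tcp_pos: [0.4385, 0.3342, 0.0319]
orientation: [2.759, 1.568, 1.375]
wrist_force: [-2.2, 6.0, -0.4]
gripper_width: 0.202
```

```bash
python3 - <<'E'
from h import *
s=st()
arc('A',0,[.1,.3,.57,.84,1.11,1.38,1.65,1.92])
E
```

```text
t 22.15 tcp [0.4385 0.3342 0.0319] jaw -79.3 xdir [ 0.001  0.003 -1.   ] grip 0.202 F [-2.2  6.  -0.4] q6 1.89
0.10: tx -9.7 ty 0.5 tz -0.0
0.30: tx -28.8 ty 4.4 tz -0.1
0.57: tx -52.6 ty 15.5 tz -0.2
0.84: tx -72.6 ty 32.5 tz -0.4
1.11: tx -87.3 ty 54.2 tz -0.6
1.38: tx -95.6 ty 79.1 tz -0.8
1.65: tx -97.1 ty 105.3 tz -1.0
1.92: tx -91.5 ty 131.0 tz -1.1
```

Emit:
move_arm([
  {"fingers": 1,"tx": -10,"ty": 0.5,"tz": 0,"spin": 0},
  {"fingers": 1,"tx": -29,"ty": 4.4,"tz": 0,"spin": 0},
  {"fingers": 1,"tx": -52.6,"ty": 15.5,"tz": 0,"spin": 0},
  {"fingers": 1,"tx": -72.6,"ty": 32.5,"tz": 0,"spin": 0},
  {"fingers": 1,"tx": -87.3,"ty": 54.2,"tz": 0,"spin": 0},
  {"fingers": 1,"tx": -95.6,"ty": 79,"tz": 0,"spin": 0},
  {"fingers": 1,"tx": -97,"ty": 105,"tz": 0,"spin": 0},
  {"fingers": 1,"tx": -91.5,"ty": 131,"tz": 0,"spin": 0},
])

```text
time: 23.15
tcp_pos: [0.5681, 0.3595, 0.1247]
orientation: [2.574, 1.566, 1.191]
wrist_force: [-3.3, 6.4, -1.3]
gripper_width: 0.198
```

```bash
python3 - <<'E'
from h import *
s=st()
a=snap('top','t13.png')['color'];b=snap('scene','s13.png')['color']
cv2.imwrite('pics/c13.png',np.hstack([cv2.resize(a[180:340,90:270],(400,360)),cv2.resize(b[90:230,330:490],(400,360))]))
for p in ([.5,.2,.22],[.40,.2,.22]): rel(p)
E
```

```text
t 23.15 tcp [0.5681 0.3595 0.1247] jaw -79.2 xdir [ 0.002  0.004 -1.   ] grip 0.198 F [-3.3  6.4 -1.3] q6 1.83
tx -97.0 ty -97.7 tz 143.7 spin 0.0
tx -97.4 ty -196.0 tz 125.1 spin 0.0
```

View pics/c13.png

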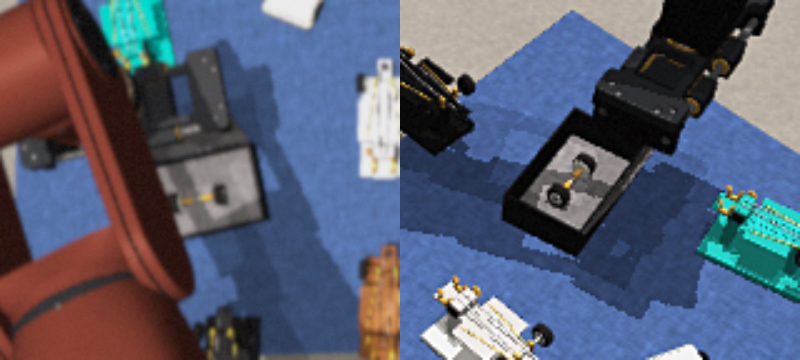

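```bash
python3 - <<'E'
import cv2,numpy as np
def z(im,x,y,w,h,k):
    o=cv2.resize(im[y:y+h,x:x+w],(w*k,h*k),interpolation=cv2.INTER_CUBIC)
    for i in range(0,w,5): o[:6 if i%10 else 14,i*k]=(0,0,255)
    for i in range(0,h,5): o[i*k,:6 if i%10 else 14]=(0,0,255)
    return o
a=cv2.imread('pics/t13.png');b=cv2.imread('pics/s13.png')
cv2.imwrite('pics/z13.png',np.hstack([z(a,160,245,50,50,8),z(b,380,140,40,40,10)]))
E
```

```text
(no output)
```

View pics/z13.png

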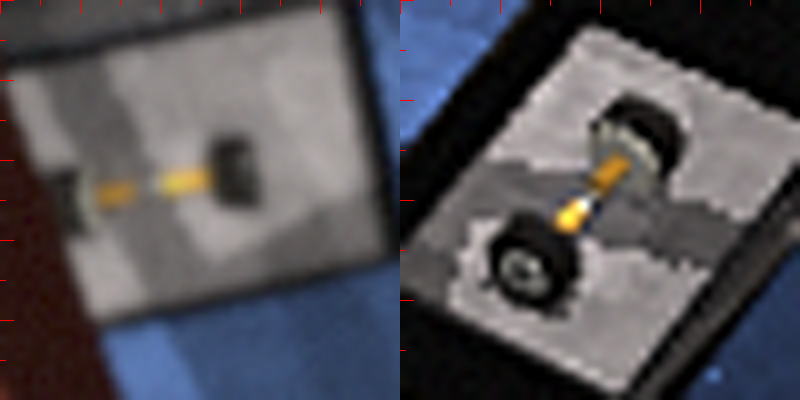

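```bash
python3 - <<'E'
from h import *
import pickle
T=pickle.load(open('top0.pkl','rb'));S=pickle.load(open('scene0.pkl','rb'))
t=lambda X,Y:(T,(X+.5)/8-.5+160,(Y+.5)/8-.5+245)
s=lambda X,Y:(S,(X-400+.5)/10-.5+380,(Y+.5)/10-.5+140)
F=dict(s1=((116,195),(608,175)),s2=((187,182),(570,218)))
P={}
for k,(a,b) in F.items():
    p=tri([t(*a),s(*b)]); P[k]=p; print(k,p.round(4),'res',(proj(T,p)[0]-t(*a)[1:]).round(1),(proj(S,p)[0]-s(*b)[1:]).round(1), atz(*t(*a),.0145)[:2].round(4),atz(*s(*b),.0145)[:2].round(4))
print('outer face near', atz(*s(522,265),.0145).round(4))
print('right tyre top-view',atz(*t(236,170),.0145).round(4))
d=P['s1']-P['s2'];print((P['s1']+P['s2'])/2,np.degrees(np.arctan2(d[1],d[0])),np.linalg.norm(d))
for m in (t,):pass
A=[atz(*t(116,195),.0145),atz(*t(187,182),.0145),atz(*s(608,175),.0145),atz(*s(570,218),.0145)]
for i in(0,2):
    d=A[i]-A[i+1];print(((A[i]+A[i+1])/2).round(4),np.degrees(np.arctan2(d[1],d[0])),np.linalg.norm(d))
E
```

```text
s1 [0.4878 0.3559 0.013 ] res [0.1 0.1] [ 0.1 -0. ] [0.4879 0.3556] [0.4884 0.3545]
s2 [0.4918 0.3341 0.0169] res [-0.3 -0.2] [-0.3  0. ] [0.4913 0.3341] [0.4911 0.3367]
outer face near [0.4928 0.3164 0.0145]
right tyre top-view [0.4946 0.3193 0.0145]
[0.48979667 0.34501746 0.01494064] 100.54768414507433 0.02248289241816874
[0.4896 0.3449 0.0145] 99.10687242778101 0.02176892285159724
[0.4898 0.3456 0.0145] 98.48507399749859 0.018003558970441293
```

```bash
python3 - <<'E'
from h import *
import pickle
S=pickle.load(open('scene0.pkl','rb'))
im=cv2.imread('pics/s9.png'); x,y,w=70,250,70;k=9
q=cv2.resize(im[y:y+w,x:x+w],(w*k,w*k),interpolation=cv2.INTER_CUBIC)
q0=q.copy()
p0=np.array([.4214,-.3828,.116]); j=np.radians(99.7); z=np.array([np.cos(j),np.sin(j),0]); ax=np.array([np.sin(j),-np.cos(j),0])
for tx,col in((-.02,(255,255,255)),(0,(0,255,255)),(.025,(0,0,255))):
  for b in(-.015,.015):
    for hw in(-.0095,.0095):
      pp=((proj(S,p0+b*z+ax*hw+[0,0,-tx])[0]-[x,y]+.5)*k).astype(int); cv2.circle(q,tuple(int(v) for v in pp),3,col,-1)
cv2.imwrite('pics/c14.png',q[:, :])
E
```

```text
(no output)
```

View pics/c14.png

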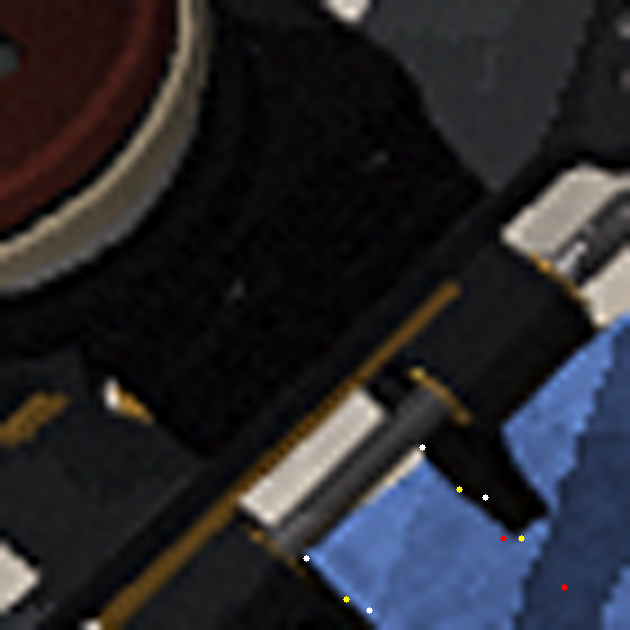

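```bash
python3 - <<'E'
from h import *
s=st()
for p in ([.5681,.3595,.19],[.4897,.3452,.19],[.4897,.3452,.06]): rel(p,99.3)
E
```

```text
t 23.25 tcp [0.5696 0.3599 0.1241] jaw -79.3 xdir [ 0.003  0.005 -1.   ] grip 0.200 F [-0.8  6.9  2.7] q6 1.83
tx -65.9 ty -1.3 tz -0.2 spin 1.4
tx -66.3 ty -81.0 tz -0.8 spin 1.4
tx 63.7 ty -81.6 tz -0.1 spin 1.4
```

Emit:
move_arm([
  {"fingers": -1,"tx": 0,"ty": 0,"tz": 0,"spin": 0},
  {"fingers": -1,"tx": -5,"ty": 0,"tz": 0,"spin": 0},
  {"fingers": -1,"tx": -40,"ty": 0,"tz": 0,"spin": 0},
  {"fingers": -1,"tx": -66,"ty": -20,"tz": 0,"spin": 1.4},
  {"fingers": -1,"tx": -66,"ty": -65,"tz": 0,"spin": 1.4},
  {"fingers": -1,"tx": -50,"ty": -81,"tz": 0,"spin": 1.4},
  {"fingers": -1,"tx": -10,"ty": -81,"tz": 0,"spin": 1.4},
  {"fingers": -1,"tx": 40,"ty": -81,"tz": 0,"spin": 1.4},
])

```text
time: 24.25
tcp_pos: [0.4887, 0.3424, 0.0839]
orientation: [1.797, 1.566, 0.389]
wrist_force: [0.7, 0.1, -0.2]
gripper_width: 0.975
```

```bash
python3 - <<'E'
from h import *
s=st()
for p in ([.4897,.3452,.04],[.4897,.3452,.008]): rel(p,99.3)
a=snap('top','t15.png')['color'];b=snap('scene','s15.png')['color']
cv2.imwrite('pics/c15.png',np.hstack([cv2.resize(a[220:300,140:230],(450,400)),cv2.resize(b[120:190,360:430],(350,400))]))
E
```

```text
t 24.25 tcp [0.4887 0.3424 0.0839] jaw -80.7 xdir [ 0.004  0.002 -1.   ] grip 0.975 F [ 0.7  0.1 -0.2] q6 1.89
tx 43.9 ty 1.3 tz -2.6 spin 0.0
tx 75.9 ty 1.2 tz -2.6 spin 0.0
```

View pics/c15.png

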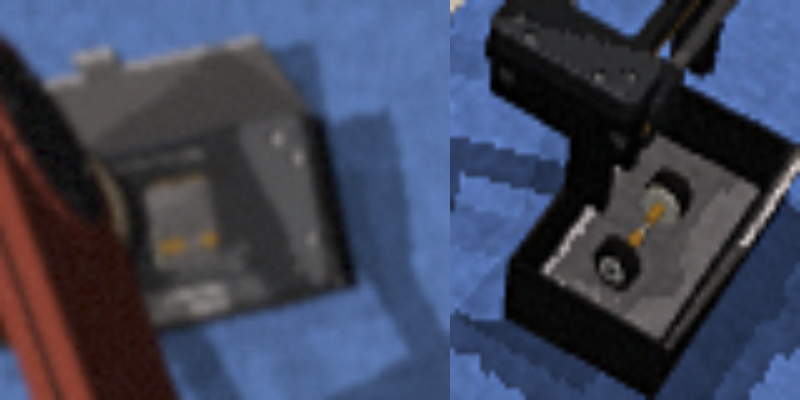

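Emit:
move_arm([
  {"fingers": -1,"tx": 15,"ty": 1.3,"tz": -2.6,"spin": 0},
  {"fingers": -1,"tx": 40,"ty": 1.3,"tz": -2.6,"spin": 0},
  {"fingers": -1,"tx": 62,"ty": 1.3,"tz": -2.6,"spin": 0},
  {"fingers": -1,"tx": 72,"ty": 1.3,"tz": -2.6,"spin": 0},
  {"fingers": -1,"tx": 75,"ty": 1.3,"tz": -2.6,"spin": 0},
  {"fingers": 1,"tx": 75,"ty": 1.3,"tz": -2.6,"spin": 0},
  {"fingers": 1,"tx": 75,"ty": 1.3,"tz": -2.6,"spin": 0},
  {"fingers": 1,"tx": 75,"ty": 1.3,"tz": -2.6,"spin": 0},
], force=10)

```text
time: 25.35
tcp_pos: [0.4889, 0.345, 0.0083]
orientation: [1.881, 1.57, 0.473]
wrist_force: [-0.4, -0.5, 1.1]
gripper_width: 0.743
```

```bash
python3 - <<'E'
from h import *
s=st()
E
```

```text
t 25.35 tcp [0.4889 0.345  0.0083] jaw -80.7 xdir [ 0.001  0.001 -1.   ] grip 0.743 F [-0.4 -0.5  1.1] q6 1.89
```

Emit:
move_arm([
  {"fingers": 1,"tx": 0,"ty": 0,"tz": 0,"spin": 0},
  {"fingers": 1,"tx": 0,"ty": 0,"tz": 0,"spin": 0},
  {"fingers": 1,"tx": 0,"ty": 0,"tz": 0,"spin": 0},
  {"fingers": 1,"tx": 0,"ty": 0,"tz": 0,"spin": 0},
  {"fingers": 1,"tx": -3,"ty": 0,"tz": 0,"spin": 0},
  {"fingers": 1,"tx": -6,"ty": 0,"tz": 0,"spin": 0},
  {"fingers": 1,"tx": -10,"ty": 0,"tz": 0,"spin": 0},
  {"fingers": 1,"tx": -15,"ty": 0,"tz": 0,"spin": 0},
], force=15)

```text
time: 26.35
tcp_pos: [0.4883, 0.3447, 0.0228]
orientation: [-1.206, 1.57, -2.614]
wrist_force: [-0.6, 0.4, -0.1]
gripper_width: 0.688
```

```bash
python3 - <<'E'
from h import *
s=st()
b=snap('scene','s16.png')['color']
cv2.imwrite('pics/c16.png',cv2.resize(b[110:200,350:450],(700,600),interpolation=cv2.INTER_CUBIC))
E
```

```text
t 26.35 tcp [0.4883 0.3447 0.0228] jaw -80.7 xdir [-0. -0. -1.] grip 0.688 F [-0.6  0.4 -0.1] q6 1.89
```

View pics/c16.png

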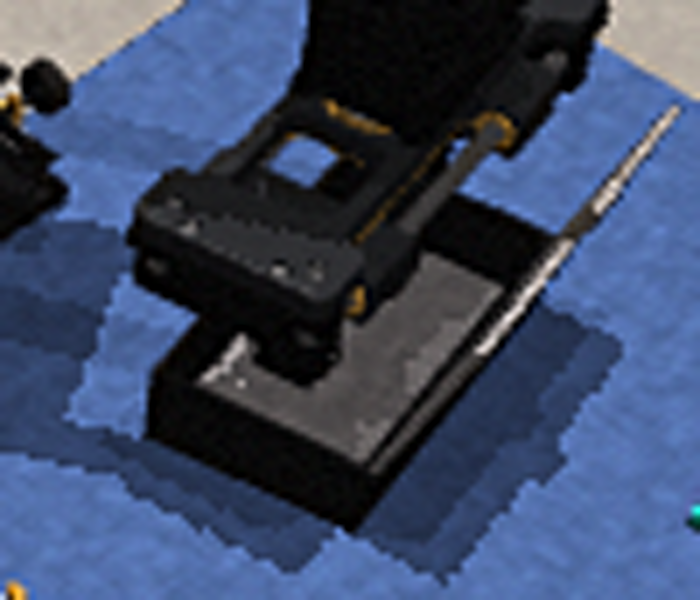

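```bash
python3 - <<'E'
from h import *
s=st()
for p in ([.4885,.3447,.12],[.5183,.1363,.11]): rel(p,89.3)
E
```

```text
t 26.40 tcp [0.4889 0.345  0.0237] jaw -80.7 xdir [ 0.001  0.    -1.   ] grip 0.687 F [-0.5  0.9  0.6] q6 1.89
tx -96.3 ty -0.4 tz 0.2 spin 10.0
tx -86.4 ty -4.7 tz 210.7 spin 10.0
```

Emit:
move_arm([
  {"fingers": 1,"tx": -25,"ty": 0,"tz": 0,"spin": 0},
  {"fingers": 1,"tx": -65,"ty": 0,"tz": 0,"spin": 0},
  {"fingers": 1,"tx": -96,"ty": 0,"tz": 10,"spin": 0},
  {"fingers": 1,"tx": -96,"ty": -1,"tz": 50,"spin": 2},
  {"fingers": 1,"tx": -96,"ty": -2,"tz": 105,"spin": 5},
  {"fingers": 1,"tx": -96,"ty": -4,"tz": 160,"spin": 8},
  {"fingers": 1,"tx": -92,"ty": -4.7,"tz": 200,"spin": 10},
  {"fingers": 1,"tx": -86,"ty": -4.7,"tz": 210.7,"spin": 10},
])

```text
time: 27.4
tcp_pos: [0.5186, 0.134, 0.109]
orientation: [1.512, 1.57, -0.074]
wrist_force: [0.0, 0.5, -0.4]
gripper_width: 0.684
```

```bash
python3 - <<'E'
from h import *
s=st()
for p in ([.5183,.1363,.08],[.5183,.1363,.0475]): rel(p,89.3)
a=snap('top','t17.png')['color'];b=snap('scene','s17.png')['color']
cv2.imwrite('pics/c17.png',np.hstack([cv2.resize(a[180:280,220:320],(400,400),interpolation=cv2.INTER_CUBIC),cv2.resize(b[160:260,310:410],(400,400),interpolation=cv2.INTER_CUBIC)]))
E
```

```text
t 27.40 tcp [0.5186 0.134  0.109 ] jaw -90.8 xdir [ 0.001 -0.    -1.   ] grip 0.684 F [ 0.   0.5 -0.4] q6 1.69
tx 29.0 ty -0.4 tz -2.3 spin -0.1
tx 61.5 ty -0.4 tz -2.3 spin -0.1
```

View pics/c17.png

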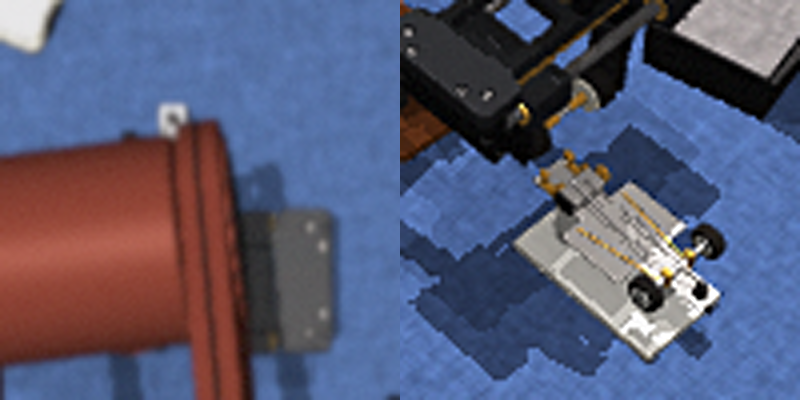

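```bash
python3 - <<'E'
from h import *
import pickle
S=pickle.load(open('scene0.pkl','rb'))
b=cv2.imread('pics/s17.png');x,y,w,h=340,170,35,45;k=13
q=cv2.resize(b[y:y+h,x:x+w],(w*k,h*k),interpolation=cv2.INTER_CUBIC);q0=q.copy()
s=observe();R=Rn.from_euler('xyz',s['orientation']).as_matrix()
def pt(P,col,r=3):
    p=((proj(S,P)[0]-[x,y]+.5)*k).astype(int);cv2.circle(q,tuple(int(v) for v in p),r,col,-1)
for o,col in((-.0015,(255,0,0)),(-.0065,(0,0,255)),(-.0115,(0,255,0))):
    for yy in(-.0155,-.0045,0,.0045,.0155): pt(s['tcp_pos']+R@np.array([o,0,-yy]),col)
for yy in(-.01,.01): pt(np.array([.519,.1363+yy,.054]),(255,0,255)); pt(np.array([.519,.1363+yy,.060]),(255,255,0))
cv2.imwrite('pics/c18.png',np.hstack([q0,q])[:, :])
print(q.shape)
E
```

```text
(585, 455, 3)
```

```bash
python3 -c "
import cv2;q=cv2.imread('pics/c18.png');cv2.imwrite('pics/c18b.png',cv2.resize(q,None,fx=.85,fy=.85))"
```

```text
(no output)
```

View pics/c18b.png

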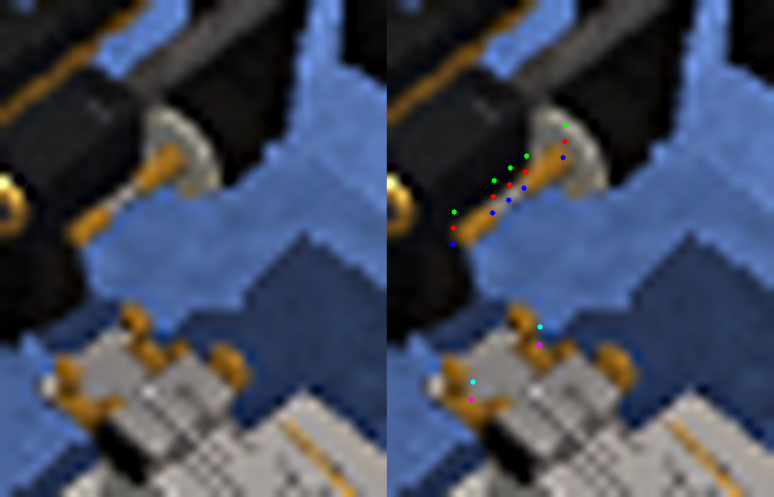

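```bash
python3 - <<'E'
from h import *
import pickle
S=pickle.load(open('scene0.pkl','rb'));s=observe();print(s['tcp_pos'])
f=lambda X,Y:(340+(X/.85+.5)/13-.5,170+(Y/.85+.5)/13-.5)
for n,pts,zs in(('sleeve ends',[(75,232),(183,155)],(.114,.1155)),('carriers',[(144,335),(72,389)],(.057,.060)),('pinion',[(232,368)],(.052,.054,.056))):
    for z in zs:
        P=[atz(S,*f(*p),z)[:2] for p in pts]; print(n,z,np.round(P,4).tolist(),np.mean(P,0).round(4))
E
```

```text
[0.51762484 0.13537705 0.10799279]
sleeve ends 0.114 [[0.5191, 0.1205], [0.5208, 0.1494]] [0.5199 0.135 ]
sleeve ends 0.1155 [[0.5199, 0.1197], [0.5215, 0.1485]] [0.5207 0.1341]
carriers 0.057 [[0.5177, 0.1451], [0.5169, 0.1247]] [0.5173 0.1349]
carriers 0.06 [[0.5192, 0.1434], [0.5183, 0.123]] [0.5188 0.1332]
pinion 0.052 [[0.5339, 0.1547]] [0.5339 0.1547]
pinion 0.054 [[0.5349, 0.1535]] [0.5349 0.1535]
pinion 0.056 [[0.5358, 0.1523]] [0.5358 0.1523]
```

```bash
python3 - <<'E'
from h import *
for z in (.0605,.0475): rel([.517,.136,z],89.3)
E
```

```text
tx 47.5 ty -0.6 tz -0.6 spin -0.1
tx 60.5 ty -0.6 tz -0.6 spin -0.1
```

Emit:
move_arm([
  {"fingers": 1,"tx": 10,"ty": -0.6,"tz": -0.6,"spin": 0},
  {"fingers": 1,"tx": 22,"ty": -0.6,"tz": -0.6,"spin": 0},
  {"fingers": 1,"tx": 34,"ty": -0.6,"tz": -0.6,"spin": 0},
  {"fingers": 1,"tx": 42,"ty": -0.6,"tz": -0.6,"spin": 0},
  {"fingers": 1,"tx": 46,"ty": -0.6,"tz": -0.6,"spin": 0},
  {"fingers": 1,"tx": 47.5,"ty": -0.6,"tz": -0.6,"spin": 0},
  {"fingers": 1,"tx": 47.5,"ty": -0.6,"tz": -0.6,"spin": 0},
  {"fingers": 1,"tx": 47.5,"ty": -0.6,"tz": -0.6,"spin": 0},
])

```text
time: 28.5
tcp_pos: [0.5178, 0.1367, 0.0616]
orientation: [1.769, 1.57, 0.186]
wrist_force: [-0.3, -0.3, 0.7]
gripper_width: 0.688
```

```bash
python3 - <<'E'
from h import *
s=st();S=snap('scene','s19.png')
b=S['color'];x,y,w,h=335,180,45,45;k=13
q=cv2.resize(b[y:y+h,x:x+w],(w*k,h*k),interpolation=cv2.INTER_CUBIC)
cv2.imwrite('pics/c19.png',q)
E
```

```text
t 28.50 tcp [0.5178 0.1367 0.0616] jaw -90.7 xdir [ 0.001  0.    -1.   ] grip 0.688 F [-0.3 -0.3  0.7] q6 1.69
```

View pics/c19.png

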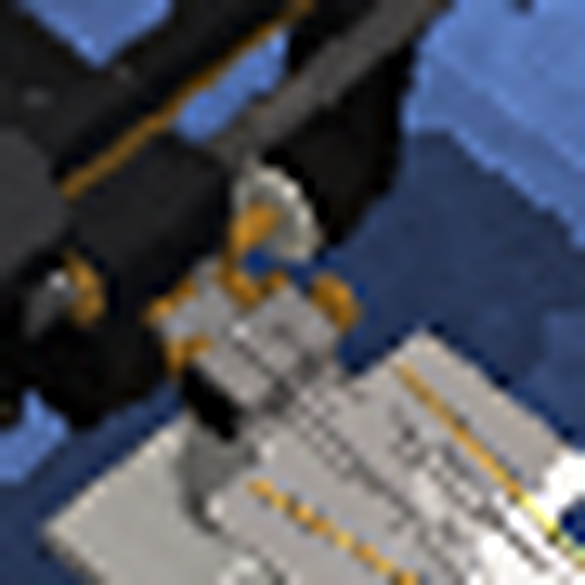

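Emit:
move_arm([
  {"fingers": 1,"tx": 2,"ty": 0.5,"tz": 0,"spin": 0},
  {"fingers": 1,"tx": 4,"ty": 0.5,"tz": 0,"spin": 0},
  {"fingers": 1,"tx": 6,"ty": 0.5,"tz": 0,"spin": 0},
  {"fingers": 1,"tx": 7.5,"ty": 0.5,"tz": 0,"spin": 0},
  {"fingers": 1,"tx": 9,"ty": 0.5,"tz": 0,"spin": 0},
  {"fingers": 1,"tx": 10,"ty": 0.5,"tz": 0,"spin": 0},
  {"fingers": 1,"tx": 11,"ty": 0.5,"tz": 0,"spin": 0},
  {"fingers": 1,"tx": 11,"ty": 0.5,"tz": 0,"spin": 0},
])

```text
time: 29.55
tcp_pos: [0.5178, 0.1367, 0.0501]
orientation: [-1.65, 1.571, 3.051]
wrist_force: [-0.2, -0.1, -0.1]
gripper_width: 0.686
```

```bash
python3 - <<'E'
from h import *
s=st();S=snap('scene','s20.png')
b=S['color'];x,y,w,h=335,180,45,45;k=13
q=cv2.resize(b[y:y+h,x:x+w],(w*k,h*k),interpolation=cv2.INTER_CUBIC)
cv2.imwrite('pics/c20.png',q)
E
```

```text
t 29.55 tcp [0.5178 0.1367 0.0501] jaw -90.7 xdir [-0.  0. -1.] grip 0.686 F [-0.2 -0.1 -0.1] q6 1.69
```

View pics/c20.png

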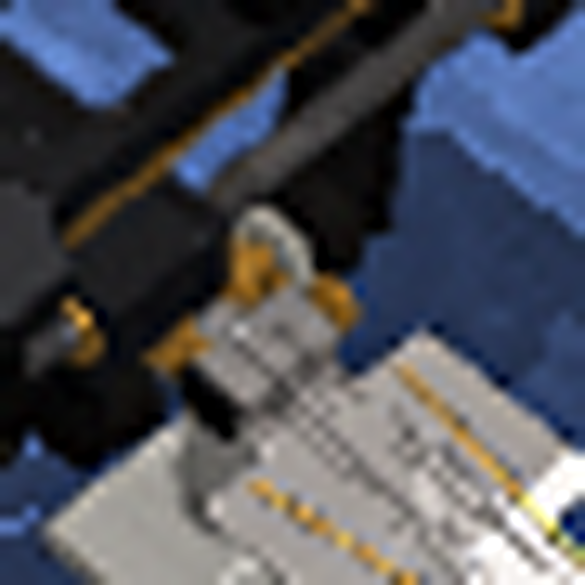

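Emit:
move_arm([
  {"fingers": 1,"tx": 0.5,"ty": 0,"tz": 0,"spin": 0},
  {"fingers": 1,"tx": 1,"ty": 0,"tz": 0,"spin": 0},
  {"fingers": 1,"tx": 1.5,"ty": 0,"tz": 0,"spin": 0},
  {"fingers": 1,"tx": 2,"ty": 0,"tz": 0,"spin": 0},
  {"fingers": 1,"tx": 2.3,"ty": 0,"tz": 0,"spin": 0},
  {"fingers": 1,"tx": 2.6,"ty": 0,"tz": 0,"spin": 0},
  {"fingers": 1,"tx": 2.6,"ty": 0,"tz": 0,"spin": 0},
  {"fingers": 1,"tx": 2.6,"ty": 0,"tz": 0,"spin": 0},
])

```text
time: 30.6
tcp_pos: [0.5179, 0.1367, 0.0476]
orientation: [2.564, 1.571, 0.982]
wrist_force: [0.5, 0.4, 0.5]
gripper_width: 0.688
```

```bash
python3 - <<'E'
from h import *
s=st();print(s['wrist_force'],s['wrist_torque'])
E
```

```text
t 30.60 tcp [0.5179 0.1367 0.0476] jaw -90.7 xdir [ 0.  0. -1.] grip 0.688 F [0.5 0.4 0.5] q6 1.69
[0.48351253 0.40551038 0.48373672] [ 0.00259843  0.05116994 -0.02342707]
```

Emit:
move_arm([
  {"fingers": 1,"tx": 0.4,"ty": 0,"tz": 0,"spin": 0},
  {"fingers": 1,"tx": 0.8,"ty": 0,"tz": 0,"spin": 0},
  {"fingers": 1,"tx": 1.2,"ty": 0,"tz": 0,"spin": 0},
  {"fingers": 1,"tx": 1.6,"ty": 0,"tz": 0,"spin": 0},
  {"fingers": 1,"tx": 1.8,"ty": 0,"tz": 0,"spin": 0},
  {"fingers": 1,"tx": 2,"ty": 0,"tz": 0,"spin": 0},
  {"fingers": 1,"tx": 2,"ty": 0,"tz": 0,"spin": 0},
  {"fingers": 1,"tx": 2,"ty": 0,"tz": 0,"spin": 0},
])

```text
time: 31.6
tcp_pos: [0.5181, 0.1367, 0.0471]
orientation: [0.693, 1.571, -0.889]
wrist_force: [-5.2, -1.5, 13.4]
gripper_width: 0.684
```

```bash
python3 - <<'E'
from h import *
s=st();S=snap('scene','s21.png')
b=S['color'];x,y,w,h=335,180,45,45;k=13
q=cv2.resize(b[y:y+h,x:x+w],(w*k,h*k),interpolation=cv2.INTER_CUBIC)
cv2.imwrite('pics/c21.png',q)
E
```

```text
t 31.60 tcp [0.5181 0.1367 0.0471] jaw -90.7 xdir [ 0. -0. -1.] grip 0.684 F [-5.2 -1.5 13.4] q6 1.69
```

View pics/c21.png

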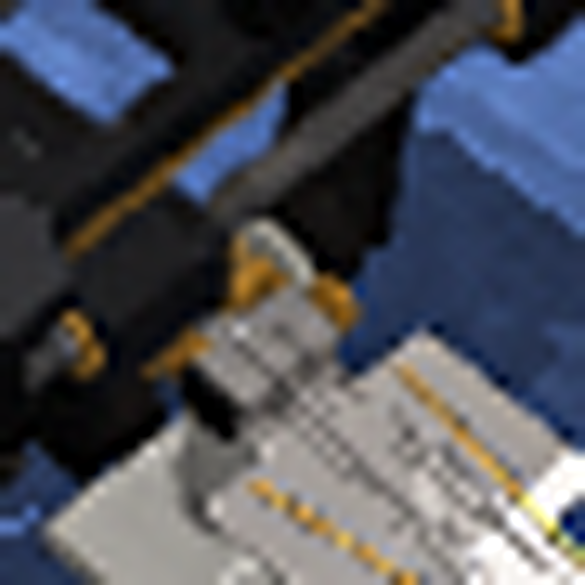

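Emit:
move_arm([
  {"fingers": 1,"tx": -0.8,"ty": 0,"tz": 0,"spin": 0},
  {"fingers": 1,"tx": -1.2,"ty": 0,"tz": 0,"spin": 0},
  {"fingers": -0.7,"tx": -1.2,"ty": 0,"tz": 0,"spin": 0},
  {"fingers": -0.7,"tx": -1.2,"ty": 0,"tz": 0,"spin": 0},
  {"fingers": -0.7,"tx": -1.2,"ty": 0,"tz": 0,"spin": 0},
  {"fingers": -0.7,"tx": -1.2,"ty": 0,"tz": 0,"spin": 0},
  {"fingers": -0.7,"tx": -5,"ty": 0,"tz": 0,"spin": 0},
  {"fingers": -0.7,"tx": -20,"ty": 0,"tz": 0,"spin": 0},
])

```text
time: 32.65
tcp_pos: [0.517, 0.1366, 0.0653]
orientation: [-1.453, 1.569, -3.036]
wrist_force: [-0.0, 0.6, 0.4]
gripper_width: 0.852
```

```bash
python3 - <<'E'
from h import *
s=st();S=snap('scene','s22.png')
b=S['color'];x,y,w,h=335,180,45,45;k=13
q=cv2.resize(b[y:y+h,x:x+w],(w*k,h*k),interpolation=cv2.INTER_CUBIC)
cv2.imwrite('pics/c22.png',q)
E
```

```text
t 32.65 tcp [0.517  0.1366 0.0653] jaw -90.7 xdir [-0.002 -0.    -1.   ] grip 0.852 F [-0.   0.6  0.4] q6 1.69
```

View pics/c22.png

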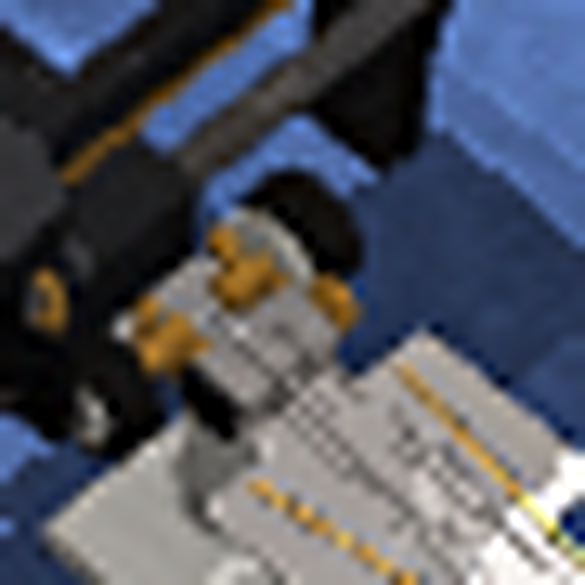

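```bash
python3 - <<'E'
from h import *
for p in([.569,.3597,.2],[.569,.3597,.125]): rel(p,101)
E
```

```text
tx -131.5 ty 47.5 tz -223.5 spin -11.7
tx -56.5 ty 47.4 tz -223.5 spin -11.7
```

Emit:
move_arm([
  {"fingers": -0.7,"tx": -50,"ty": 0,"tz": 0,"spin": 0},
  {"fingers": -0.7,"tx": -105,"ty": 0,"tz": -10,"spin": 0},
  {"fingers": 0.3,"tx": -135,"ty": 12,"tz": -55,"spin": -4},
  {"fingers": 0.3,"tx": -140,"ty": 24,"tz": -112,"spin": -8},
  {"fingers": 0.3,"tx": -140,"ty": 36,"tz": -170,"spin": -11.7},
  {"fingers": 0.3,"tx": -135,"ty": 47.5,"tz": -223,"spin": -11.7},
  {"fingers": 0.3,"tx": -131,"ty": 47.5,"tz": -223.5,"spin": -11.7},
  {"fingers": 0.3,"tx": -125,"ty": 47.5,"tz": -223.5,"spin": -11.7},
])

```text
time: 33.7
tcp_pos: [0.568, 0.3596, 0.1908]
orientation: [0.913, 1.57, -0.464]
wrist_force: [0.6, -1.1, 0.1]
gripper_width: 0.36
```

```bash
python3 - <<'E'
from h import *
s=st()
for p in([.569,.3597,.15],[.569,.3597,.125]): rel(p,100.9)
a=snap('top','t23.png')['color'];b=snap('scene','s23.png')['color']
cv2.imwrite('pics/c23.png',np.hstack([cv2.resize(a[180:300,210:330],(400,400),interpolation=cv2.INTER_CUBIC),cv2.resize(b[90:260,330:500],(400,400),interpolation=cv2.INTER_CUBIC)]))
E
```

```text
t 33.70 tcp [0.568  0.3596 0.1908] jaw -78.9 xdir [ 0.001 -0.    -1.   ] grip 0.360 F [ 0.6 -1.1  0.1] q6 1.83
tx 40.8 ty 1.0 tz 0.0 spin 0.2
tx 65.8 ty 1.0 tz 0.0 spin 0.2
```

View pics/c23.png

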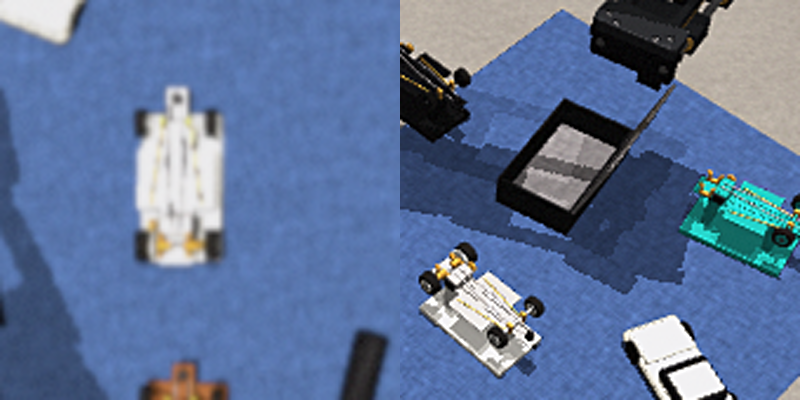

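Emit:
move_arm([
  {"fingers": 0.3,"tx": 20,"ty": 1,"tz": 0,"spin": 0},
  {"fingers": 0.3,"tx": 45,"ty": 1,"tz": 0,"spin": 0},
  {"fingers": 0.3,"tx": 62,"ty": 1,"tz": 0,"spin": 0},
  {"fingers": 0.3,"tx": 66,"ty": 1,"tz": 0,"spin": 0},
  {"fingers": 1,"tx": 66,"ty": 1,"tz": 0,"spin": 0},
  {"fingers": 1,"tx": 66,"ty": 1,"tz": 0,"spin": 0},
  {"fingers": 1,"tx": 66,"ty": 1,"tz": 0,"spin": 0},
  {"fingers": 1,"tx": 66,"ty": 1,"tz": 0,"spin": 0},
])

```text
time: 34.8
tcp_pos: [0.5697, 0.3601, 0.1257]
orientation: [1.793, 1.569, 0.414]
wrist_force: [0.3, 0.4, 3.2]
gripper_width: 0.201
```

```bash
python3 - <<'E'
from h import *
s=st()
arc('A',1.92,[1.75,1.55,1.3,1.05,.8,.55,.3,.1,0])
E
```

```text
t 34.80 tcp [0.5697 0.3601 0.1257] jaw -79.0 xdir [ 0.002  0.001 -1.   ] grip 0.201 F [0.3 0.4 3.2] q6 1.83
1.75: tx -4.4 ty -16.0 tz 0.0
1.55: tx -5.9 ty -35.4 tz 0.0
1.30: tx -2.5 ty -59.4 tz 0.1
1.05: tx 6.9 ty -81.9 tz 0.1
0.80: tx 21.5 ty -101.3 tz 0.1
0.55: tx 40.4 ty -116.6 tz 0.2
0.30: tx 62.5 ty -126.6 tz 0.2
0.10: tx 81.6 ty -130.5 tz 0.2
0.00: tx 91.3 ty -131.0 tz 0.2
```

Emit:
move_arm([
  {"fingers": 1,"tx": -4.4,"ty": -16,"tz": 0,"spin": 0},
  {"fingers": 1,"tx": -5.9,"ty": -35.4,"tz": 0,"spin": 0},
  {"fingers": 1,"tx": -2.5,"ty": -59.4,"tz": 0,"spin": 0},
  {"fingers": 1,"tx": 6.9,"ty": -81.9,"tz": 0,"spin": 0},
  {"fingers": 1,"tx": 21.5,"ty": -101.3,"tz": 0,"spin": 0},
  {"fingers": 1,"tx": 40.4,"ty": -116.6,"tz": 0,"spin": 0},
  {"fingers": 1,"tx": 62.5,"ty": -126.6,"tz": 0,"spin": 0},
  {"fingers": 1,"tx": 81.6,"ty": -130.5,"tz": 0,"spin": 0},
])

```text
time: 35.8
tcp_pos: [0.44, 0.3347, 0.0426]
orientation: [-1.357, 1.57, -2.735]
wrist_force: [0.6, -0.4, 1.1]
gripper_width: 0.202
```

```bash
python3 - <<'E'
from h import *
s=st()
rel([.4385,.3342,.031])
E
```

```text
t 35.80 tcp [0.44   0.3347 0.0426] jaw -79.0 xdir [-0. -0. -1.] grip 0.202 F [ 0.6 -0.4  1.1] q6 1.89
tx 11.6 ty -1.6 tz 0.2 spin 0.0
```

Push shut, release, and rise.

Emit:
move_arm([
  {"fingers": 1,"tx": 6,"ty": -1,"tz": 0,"spin": 0},
  {"fingers": 1,"tx": 11,"ty": -1.2,"tz": 0,"spin": 0},
  {"fingers": 1,"tx": 12,"ty": -1.2,"tz": 0,"spin": 0},
  {"fingers": 1,"tx": 12,"ty": -1.2,"tz": 0,"spin": 0},
  {"fingers": 0.2,"tx": 12,"ty": -1.2,"tz": 0,"spin": 0},
  {"fingers": 0.2,"tx": 12,"ty": -1.2,"tz": 0,"spin": 0},
  {"fingers": 0.2,"tx": 0,"ty": -1.2,"tz": 0,"spin": 0},
  {"fingers": 0.2,"tx": -50,"ty": -1.2,"tz": 0,"spin": 0},
])

```text
time: 36.8
tcp_pos: [0.4373, 0.3331, 0.0909]
orientation: [-1.25, 1.564, -2.629]
wrist_force: [0.8, 0.1, -0.3]
gripper_width: 0.391
```

Emit:
move_arm([
  {"fingers": 0.2,"tx": -40,"ty": 0,"tz": 0,"spin": 0},
  {"fingers": 0.2,"tx": -80,"ty": 0,"tz": 0,"spin": 0},
  {"fingers": 0.2,"tx": -100,"ty": 0,"tz": -30,"spin": 0},
  {"fingers": 0.2,"tx": -100,"ty": 0,"tz": -80,"spin": 0},
  {"fingers": 0.2,"tx": -100,"ty": 0,"tz": -130,"spin": 0},
  {"fingers": 0.2,"tx": -100,"ty": 0,"tz": -130,"spin": 0},
  {"fingers": 0.2,"tx": -100,"ty": 0,"tz": -130,"spin": 0},
  {"fingers": 0.2,"tx": -100,"ty": 0,"tz": -130,"spin": 0},
])

```text
time: 37.8
tcp_pos: [0.4153, 0.4612, 0.1932]
orientation: [0.241, 1.57, -1.139]
wrist_force: [0.1, -1.0, 0.8]
gripper_width: 0.399
```

```bash
python3 - <<'E'
from h import *
import pickle
s=st();T=snap('top','t30.png');S=snap('scene','s30.png')
a,b=T['color'],S['color']
# lid edges: compare with start
for n,c in(('top',T),('scene',S)):
    d=cv2.absdiff(c['color'],pickle.load(open(n+'0.pkl','rb'))['color']).max(2)
    cv2.imwrite(f'pics/d_{n}.png',(d>40).astype(np.uint8)*255)
x,y,w,h=340,185,45,45
z=cv2.resize(b[y:y+h,x:x+w],(400,400),interpolation=cv2.INTER_CUBIC)
z2=cv2.resize(a[195:275,220:310],(400,400),interpolation=cv2.INTER_CUBIC)
cv2.imwrite('pics/c30.png',np.hstack([z2,z]))
E
```

```text
t 37.80 tcp [0.4153 0.4612 0.1932] jaw -79.0 xdir [ 0. -0. -1.] grip 0.399 F [ 0.1 -1.   0.8] q6 2.09
```

View pics/c30.png

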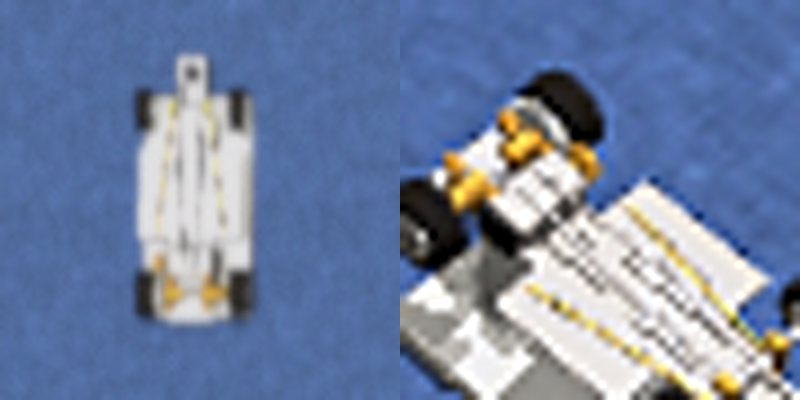

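View pics/s30.png

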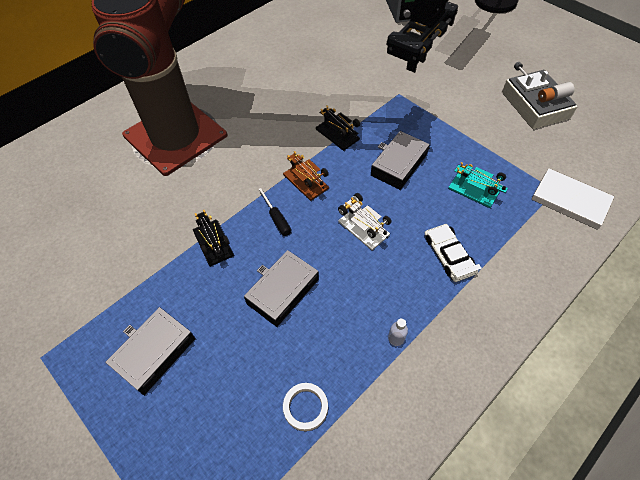

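View pics/d_scene.png

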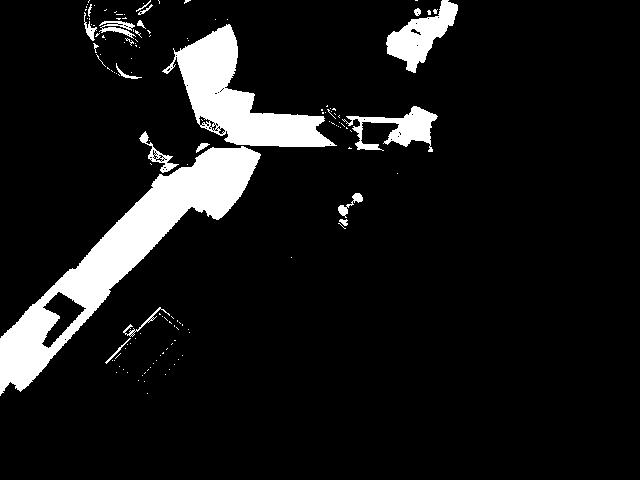

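```bash
python3 - <<'E'
from h import *
import pickle
for n in('scene','top'):
    c0=pickle.load(open(n+'0.pkl','rb')); g0=c0['color'].mean(2).astype(np.float32); g1=cv2.imread(f"pics/{'s' if n=='scene' else 't'}30.png").mean(2).astype(np.float32)
    for k in'ABC':
        for nm,P in(('tab',tab(k)),('front edge',tab(k,off=.08)),('hinge',tab(k,off=.0))):
            u,v=proj(c0,P)[0]; h=9
            a=cv2.getRectSubPix(g0,(2*h+1,)*2,(float(u),float(v)));b=cv2.getRectSubPix(g1,(2*h+1,)*2,(float(u),float(v)))
            (dx,dy),r=cv2.phaseCorrelate(a-a.mean(),b-b.mean(),cv2.createHanningWindow((2*h+1,)*2,cv2.CV_32F))
            e=proj(c0,tab(k,.06,off=.096))[0]-proj(c0,tab(k))[0]
            print(n,k,nm,'shift %.2f %.2f r %.2f'%(dx,dy,r),'| .06rad tab shift',e.round(2))
E
```

```text
scene A tab shift 0.07 0.13 r 0.77 | .06rad tab shift [ 0.28 -1.59]
scene A front edge shift -0.07 0.05 r 0.81 | .06rad tab shift [ 0.28 -1.59]
scene A hinge shift 0.02 0.05 r 1.00 | .06rad tab shift [ 0.28 -1.59]
scene B tab shift 0.03 0.01 r 0.98 | .06rad tab shift [-0.26 -1.27]
scene B front edge shift -0.04 0.00 r 1.00 | .06rad tab shift [-0.26 -1.27]
scene B hinge shift 0.22 -0.24 r 0.97 | .06rad tab shift [-0.26 -1.27]
scene C tab shift -1.07 -1.36 r 1.07 | .06rad tab shift [-0.99 -1.04]
scene C front edge shift -1.25 -0.89 r 1.02 | .06rad tab shift [-0.99 -1.04]
scene C hinge shift 0.40 -0.17 r 1.01 | .06rad tab shift [-0.99 -1.04]
top A tab shift 0.26 0.10 r 0.80 | .06rad tab shift [-0.63 -0.02]
top A front edge shift -0.10 0.13 r 0.99 | .06rad tab shift [-0.63 -0.02]
top A hinge shift 0.21 -0.16 r 0.86 | .06rad tab shift [-0.63 -0.02]
top B tab shift 0.05 0.13 r 0.90 | .06rad tab shift [ 0.25 -0.16]
top B front edge shift -0.04 0.18 r 0.93 | .06rad tab shift [ 0.25 -0.16]
top B hinge shift 0.30 -0.10 r 1.00 | .06rad tab shift [ 0.25 -0.16]
top C tab shift 0.91 -1.07 r 0.74 | .06rad tab shift [ 0.78 -0.02]
top C front edge shift 1.25 -0.22 r 0.88 | .06rad tab shift [ 0.78 -0.02]
top C hinge shift 0.12 0.10 r 1.03 | .06rad tab shift [ 0.78 -0.02]
```

```bash
python3 - <<'E'
from h import *
p=tab('C',off=.080); print(p)
rel([.45,0.04,.19]); rel([p[0],p[1],.12])
E
```

```text
[ 0.43852897 -0.38663411  0.038     ]
tx 3.2 ty -46.0 tz 420.2 spin 0.0
tx 73.2 ty -138.2 tz 836.9 spin 0.0
```

Emit:
move_arm([
  {"fingers": 1,"tx": 0,"ty": -5,"tz": 45,"spin": 0},
  {"fingers": 1,"tx": 0,"ty": -10,"tz": 100,"spin": 0},
  {"fingers": 1,"tx": 0,"ty": -17,"tz": 160,"spin": 0},
  {"fingers": 1,"tx": 0,"ty": -24,"tz": 220,"spin": 0},
  {"fingers": 1,"tx": 0,"ty": -31,"tz": 280,"spin": 0},
  {"fingers": 1,"tx": 0,"ty": -37,"tz": 335,"spin": 0},
  {"fingers": 1,"tx": 0,"ty": -42,"tz": 385,"spin": 0},
  {"fingers": 1,"tx": 0,"ty": -46,"tz": 420,"spin": 0},
])

```text
time: 38.9
tcp_pos: [0.4499, 0.0384, 0.1933]
orientation: [1.019, 1.57, -0.362]
wrist_force: [0.3, 0.4, -0.1]
gripper_width: 0.007
```

```bash
python3 - <<'E'
from h import *
st();p=tab('C',off=.080)
rel([p[0],p[1],.12])
E
```

```text
t 38.90 tcp [0.4499 0.0384 0.1933] jaw -79.1 xdir [ 0.001 -0.    -1.   ] grip 0.007 F [ 0.3  0.4 -0.1] q6 1.29
tx 73.5 ty -91.4 tz 415.3 spin 0.0
```

Emit:
move_arm([
  {"fingers": 1,"tx": 0,"ty": -12,"tz": 55,"spin": 0},
  {"fingers": 1,"tx": 0,"ty": -25,"tz": 114,"spin": 0},
  {"fingers": 1,"tx": 0,"ty": -38,"tz": 174,"spin": 0},
  {"fingers": 1,"tx": 0,"ty": -51,"tz": 234,"spin": 0},
  {"fingers": 1,"tx": 10,"ty": -64,"tz": 293,"spin": 0},
  {"fingers": 1,"tx": 30,"ty": -77,"tz": 350,"spin": 0},
  {"fingers": 1,"tx": 50,"ty": -88,"tz": 400,"spin": 0},
  {"fingers": 1,"tx": 73,"ty": -91.4,"tz": 415,"spin": 0},
])

```text
time: 39.9
tcp_pos: [0.4385, -0.3876, 0.1199]
orientation: [0.275, 1.569, -1.107]
wrist_force: [-0.3, -0.4, 0.6]
gripper_width: 0.009
```

```bash
python3 - <<'E'
from h import *
st();p=tab('C',off=.080)
rel([p[0],p[1],.05]);rel([p[0],p[1],.041])
E
```

```text
t 39.90 tcp [ 0.4385 -0.3876  0.1199] jaw -79.2 xdir [ 0.001 -0.002 -1.   ] grip 0.009 F [-0.3 -0.4  0.6] q6 0.52
tx 69.9 ty 0.2 tz -1.1 spin 0.0
tx 78.9 ty 0.2 tz -1.1 spin 0.0
```

Emit:
move_arm([
  {"fingers": 1,"tx": 25,"ty": 0,"tz": 0,"spin": 0},
  {"fingers": 1,"tx": 50,"ty": 0,"tz": 0,"spin": 0},
  {"fingers": 1,"tx": 65,"ty": 0,"tz": 0,"spin": 0},
  {"fingers": 1,"tx": 70,"ty": 0,"tz": 0,"spin": 0},
  {"fingers": 1,"tx": 73,"ty": 0,"tz": 0,"spin": 0},
  {"fingers": 1,"tx": 75,"ty": 0,"tz": 0,"spin": 0},
  {"fingers": 1,"tx": 77,"ty": 0,"tz": 0,"spin": 0},
  {"fingers": 1,"tx": 78,"ty": 0,"tz": 0,"spin": 0},
])

```text
time: 40.9
tcp_pos: [0.4399, -0.3839, 0.0423]
orientation: [0.501, 1.57, -0.877]
wrist_force: [0.1, 0.1, 0.9]
gripper_width: 0.008
```

```bash
python3 - <<'E'
from h import *
st();st()
E
```

```text
t 40.90 tcp [ 0.4399 -0.3839  0.0423] jaw -79.0 xdir [ 0.001 -0.001 -1.   ] grip 0.008 F [0.1 0.1 0.9] q6 0.53
t 40.90 tcp [ 0.4399 -0.3839  0.0423] jaw -79.0 xdir [ 0.001 -0.001 -1.   ] grip 0.008 F [0.1 0.1 0.9] q6 0.53
```

Emit:
move_arm([
  {"fingers": 1,"tx": 0.5,"ty": 0,"tz": 0,"spin": 0},
  {"fingers": 1,"tx": 1,"ty": 0,"tz": 0,"spin": 0},
  {"fingers": 1,"tx": 1.4,"ty": 0,"tz": 0,"spin": 0},
  {"fingers": 1,"tx": 1.8,"ty": 0,"tz": 0,"spin": 0},
  {"fingers": 1,"tx": 2.1,"ty": 0,"tz": 0,"spin": 0},
  {"fingers": 1,"tx": 2.4,"ty": 0,"tz": 0,"spin": 0},
  {"fingers": 1,"tx": 2.4,"ty": 0,"tz": 0,"spin": 0},
  {"fingers": 1,"tx": 2.4,"ty": 0,"tz": 0,"spin": 0},
])

```text
time: 41.9
tcp_pos: [0.4396, -0.3836, 0.0394]
orientation: [-2.663, 1.57, 2.242]
wrist_force: [0.1, -0.5, -0.7]
gripper_width: 0.002
```

```bash
python3 - <<'E'
from h import *
st()
E
```

```text
t 41.90 tcp [ 0.4396 -0.3836  0.0394] jaw -79.0 xdir [-0.  0. -1.] grip 0.002 F [ 0.1 -0.5 -0.7] q6 0.53
```

Emit:
move_arm([
  {"fingers": 1,"tx": 0.5,"ty": 0,"tz": 0,"spin": 0},
  {"fingers": 1,"tx": 1,"ty": 0,"tz": 0,"spin": 0},
  {"fingers": 1,"tx": 1.5,"ty": 0,"tz": 0,"spin": 0},
  {"fingers": 1,"tx": 2,"ty": 0,"tz": 0,"spin": 0},
  {"fingers": 1,"tx": 2.5,"ty": 0,"tz": 0,"spin": 0},
  {"fingers": 1,"tx": 2.8,"ty": 0,"tz": 0,"spin": 0},
  {"fingers": 1,"tx": 3,"ty": 0,"tz": 0,"spin": 0},
  {"fingers": 1,"tx": 3,"ty": 0,"tz": 0,"spin": 0},
])

```text
time: 42.9
tcp_pos: [0.4397, -0.3838, 0.0389]
orientation: [-1.8, 1.57, 3.105]
wrist_force: [-6.2, 6.4, 17.7]
gripper_width: 0.008
```

```bash
python3 - <<'E'
from h import *
st()
b=snap('scene','s31.png')['color']; g0=cv2.imread('pics/scene0.png')
cv2.imwrite('pics/c31.png',np.hstack([cv2.resize(i[290:410,90:210],(400,400),interpolation=cv2.INTER_CUBIC) for i in (g0,b)]))
E
```

```text
t 42.90 tcp [ 0.4397 -0.3838  0.0389] jaw -79.0 xdir [-0.  0. -1.] grip 0.008 F [-6.2  6.4 17.7] q6 0.53
```

View pics/c31.png

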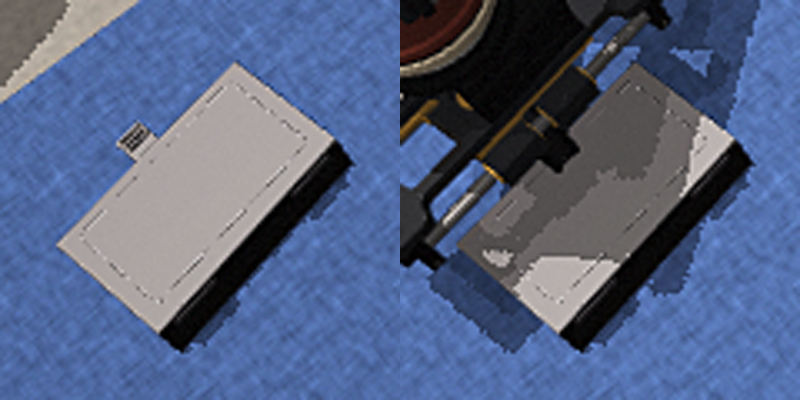

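Pressed firmly at 18 N: the lid is down. Now I rise and move clear to check.

Emit:
move_arm([
  {"fingers": 1,"tx": -10,"ty": 0,"tz": 0,"spin": 0},
  {"fingers": 1,"tx": -50,"ty": 0,"tz": 0,"spin": 0},
  {"fingers": 1,"tx": -110,"ty": 0,"tz": 10,"spin": 0},
  {"fingers": 1,"tx": -150,"ty": -10,"tz": 50,"spin": 0},
  {"fingers": 1,"tx": -150,"ty": -20,"tz": 100,"spin": 0},
  {"fingers": 1,"tx": -150,"ty": -30,"tz": 150,"spin": 0},
  {"fingers": 1,"tx": -150,"ty": -30,"tz": 190,"spin": 0},
  {"fingers": 1,"tx": -150,"ty": -30,"tz": 190,"spin": 0},
])

```text
time: 43.95
tcp_pos: [0.4456, -0.578, 0.1849]
orientation: [-2.542, 1.57, 2.361]
wrist_force: [1.1, 0.5, -0.8]
gripper_width: 0.007
```

```bash
python3 - <<'E'
from h import *
import pickle
st();snap('top','t32.png');snap('scene','s32.png')
for n in('scene','top'):
    c0=pickle.load(open(n+'0.pkl','rb')); g0=c0['color'].mean(2).astype(np.float32); im=cv2.imread(f"pics/{n[0]}32.png"); g1=im.mean(2).astype(np.float32)
    cv2.imwrite(f'pics/d_{n}.png',(cv2.absdiff(im,c0['color']).max(2)>40).astype(np.uint8)*255)
    for k in'ABC':
        for nm,P in(('tab',tab(k)),('front edge',tab(k,off=.08))):
            u,v=proj(c0,P)[0]; h=9
            a=cv2.getRectSubPix(g0,(2*h+1,)*2,(float(u),float(v)));b=cv2.getRectSubPix(g1,(2*h+1,)*2,(float(u),float(v)))
            (dx,dy),r=cv2.phaseCorrelate(a-a.mean(),b-b.mean(),cv2.createHanningWindow((2*h+1,)*2,cv2.CV_32F))
            print(n,k,nm,'shift %.2f %.2f r %.2f'%(dx,dy,r))
cv2.imwrite('pics/c32.png',np.hstack([cv2.resize(cv2.imread(f'pics/{f}.png'),(400,300)) for f in('d_scene','s32')]))
E
```

```text
t 43.95 tcp [ 0.4456 -0.578   0.1849] jaw -79.1 xdir [-0.001  0.001 -1.   ] grip 0.007 F [ 1.1  0.5 -0.8] q6 0.36
scene A tab shift 0.11 -0.06 r 0.99
scene A front edge shift -0.01 0.17 r 0.96
scene B tab shift -0.02 0.06 r 1.00
scene B front edge shift -0.02 -0.01 r 1.00
scene C tab shift 0.29 -0.35 r 0.68
scene C front edge shift 0.18 0.51 r 0.49
top A tab shift 0.04 0.08 r 1.01
top A front edge shift -0.12 0.03 r 0.98
top B tab shift -0.22 0.01 r 0.93
top B front edge shift -0.02 0.00 r 0.91
top C tab shift -1.60 -0.94 r 0.66
top C front edge shift -0.38 -1.06 r 0.55
```

View pics/c32.png

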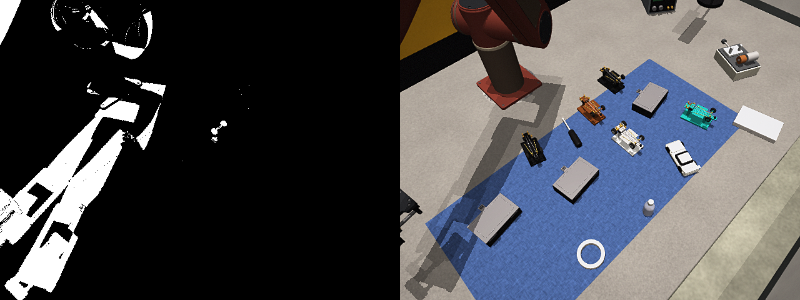

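```bash
python3 - <<'E'
from h import *
import pickle
T=pickle.load(open('top0.pkl','rb'))
f=lambda X,Y:(220+(X+.5)*90/400-.5,195+(Y+.5)*80/400-.5)
L,R_=[atz(T,*f(*p),.054) for p in((146,296),(239,294))]
print(L.round(4),R_.round(4),((L+R_)/2).round(4),'wheel angle',np.arctan2(-(L-R_)[0],(L-R_)[1]))
d=cv2.imread('pics/d_scene.png',0); print('C diff px on lid front:',(d[310:390,105:195]>0).sum())
finish_job()
E
```

```text
[0.5184 0.1603 0.054 ] [0.5183 0.1108 0.054 ] [0.5183 0.1356 0.054 ] wheel angle -0.0037638132110818442
C diff px on lid front: 1864
the job is handed in; nothing more can be done
```

The job is handed in: the rear axle is in both carriers of the white/aluminium stand, with its gear on the pinion side, and all three lids are shut. The robot's clock read about 44 s of the 72 s allowed.

- **Search:** I opened one box at a time. The box furthest to the robot's right (my C) held the motor, the middle one (B) the front axle, and the left one (A) the rear axle. I closed C and B again before moving on.
- **Placing:** I held the axle across its tyres, lowered it into the slots until the wrist felt about 13 N, then let go. After release, the top view put mid-shaft about 1 mm from the seat I had measured, square to about 0.004 rad. I read its height only from where contact came, within 0.5 mm of what I expected.
- **Lids:** Before the final picture, lid C turned out to be about 0.07 rad open, over the 0.06 limit. I pressed it down with about 18 N. In the last scene-camera picture lids A and B showed no shift from the start.
- **Bystanders:** In the scene camera they looked unmoved, and the arm was clear of everything.

**Checks that disagreed:**
- **Fingertips:** They stood about level with the reported TCP, not 25 mm ahead of it as the text says. My first grips on C's tab missed because of this, so I corrected by contact and pictures.
- **Lid C, last check:** The arm's shadow lay on the lid, so the shift numbers there (about 0.5 px in the scene view, 1–2 px in the top view, low correlation) and a final pixel-difference count (1864) were unusable. That lid being shut rests on the press force and how its edges look in the scene picture.

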